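# Stow the control jars in the lockable sample case

## Robot

A 7-joint arm with a two-finger parallel gripper is mounted at the origin on the work surface. World frame = base frame: x ahead of the robot, y to its left, z up, the work surface at z = 0. Lengths are in mm, angles in rad, forces in N, time in s.
With the tool pointing down it reaches from about 425 to 950 mm from the base axis. Payload 16.7 kg.
Tool frame: the origin (TCP) lies midway between the tips of the shut fingers; the grasp point (between the pads) lies 19 mm behind it; z points along the fingers, y is the direction in which the jaws open and shut (so a half turn about z gives the same grasp; the last joint's range is limited). The gripper opens to 94 mm and grips with 3 to 60 N. Pads are 16 mm wide; open, the fingers measure 119 mm over their backs; the gripper's body (75 mm by 177 mm) begins 78 mm behind the grasp point.
Start: joints at [1.147, 0.426, 0.074, 1.606, -0.034, 1.111, -0.067], TCP at [182.484, -649.826, 205.467] pointing down, gripper open.
Joint ranges: [-2.85, 2.85], [-0.5, 2.14], [-1.23, 1.37], [0.21, 2.46], [-1.02, 4.16], [0.16, 2.05], [-2.73, 2.73]. Speed limits (rad/s): [1.89, 1.89, 2.39, 2.39, 3.01, 3.01, 3.01].

## Interface

Orientations are given as a unit quaternion [w, x, y, z].
In Python, from workcell import ctrl gives the robot as it stands.
- The arm moves only by the shell command python3 -m pendant 'ROWS' [OPENING]. ROWS is JSON, a list of rows, each a list of 4 numbers: the shift along the tool's x, y, z in mm, then the turn about the tool's z in rad. In form: [[dx, dy, dz, roll], ...]. A call has 1 to 20 rows; each row shifts and turns the commanded pose from where the row before left it, along the tool's axes as they then stand; what a row does not reach is not made up. A row lasts 1/10 s, in which the tool goes at most 50 mm and 8.59 degrees, less where a joint would pass 70% of its speed; a pose out of reach is approached as far as the arm can. A call with a gripper value outside its range is refused whole. OPENING is the closure, from 0 (fully open) to 1 (shut), set as the call begins (- or left out, the last holds). The fingers move at their own pace and stop on an object; the grip force is fixed at half the most. Time passes only in rows, so rows that do not move let the fingers close. It gives the time, the measured TCP pose, the force and the opening at its end, in the units of the state.
- ctrl.sense(): the state, without advancing time (a new reading comes with each control period).
- ctrl.capture(name): name is "side" or "top"; returns a dict with "pixels" (420x560x3 uint8, red, green, blue), "depth" (420x560 float32, mm along the optical axis (not along the pixel's ray), 0 where there is no reading), "vertical_fov" (degrees; the focal length in pixels is half the picture's height over the tangent of half this angle, whatever the lens; pixels are square), "cx", "cy" (the principal point, pixels), "dist" ([k1, k2, p1, p2, k3] as OpenCV has them; the pictures are not rectified), "pose" (4x4, takes a point from camera to world coordinates). Camera axes: x right, y down, z forward; pixel columns grow to the right and rows downward; lengths in mm; the calibration is good to about 2 mm. A picture is of the moment at which its call begins.
- ctrl.close_job(): hands the job in, once; it reports no verdict.
The state is a dict: "time": time; "q": joint angles; "qvel": joint speeds; "joint_torque": joint torques, N m; "tcp_pos": TCP position; "tool_rot": TCP orientation; "wrist_force": force on the tool from outside, world axes, zero at the start; "torque": the same for the moment, N m; "grip_width": finger opening in mm.
Only numpy, scipy, OpenCV 4.12 (cv2) and the standard library are available. Lean on these libraries where they do the work, as an engineer would, in place of code of your own. Each camera call takes 0.05 s, during which the arm holds its last target.

## Task

Prise up the sample case's lid with the flat blade of the opener, pushed in at the notch under the lid's edge, and open it. Stand every amber control jar that is on the bench upright inside the case, and put the opener back to lie flat on its mat. Shut the lid fully with all the jars inside, and only then push the bolt home to its stop, so that its tip goes right through the keeper; leave the bottle, the tube rack and the carton alone.

Things in the scene. Friction and masses are not known exactly. Their poses are not given: they have to be found in the camera images.
- case: white plastic sample case fixed to the bench; place and yaw vary. Origin: centre of its underside, z up. Outside 180 (x) x 130 (y) x 58 mm high without lid, walls 5 mm, inner floor 6 mm above the bench, no dividers (inside 170 x 120 x 52 mm deep). The lid hinges on its +y wall; the -y wall is the front with the pry notch. Against its +x wall stands the bolt block
- block (a point): centre of the top of the grey bolt block, 62 mm above the bench: the block spans case x 90 to 170, y -65 to -15 mm. Two steel guides for the bolt stand on it, 24 mm wide in y, at case x 94 to 102 and 160 to 168 mm, their tops 82 mm above the bench. Axes as the case's
- notch (a point): middle of the pry notch at the outer face of the case's front (-y) wall: a gap 50 mm wide (along case x) and 12 mm high (46 to 58 mm above the bench, this point at 52 mm) through the 5 mm wall right under the lid's edge. Its axes are the case's; the blade goes in along +y
- hinge (a point): middle of the lid's hinge line, which runs along case x, 61 mm above the bench, 66 mm from the case's centre on +y; axes as the case's
- lid (a joint): lid angle, rad: 0 shut, grows as it opens, stops at 1.85 (just past upright). Stiff hinge: stays at any angle it is left at, must be pushed all the way both ways (1 to 2 N at the free edge). A plate 182 (along hinge) x 132 x 6 mm, middle plane through the hinge line; shut, its underside is 58 and its top 64 mm above the bench, overhanging the front wall by 1 mm. No handle
- lid_edge (a point): middle of the lid's free edge, at half its thickness, 132 mm from the hinge line; x along the hinge, z out of the lid's outer face
- keeper (a point): centre of the steel keeper on the lid's outer face near its free edge: a bridge 28 mm wide and 16 mm long along case x (case x 68 to 84), up to 25 mm above the lid's middle plane; its opening, 16 mm wide, faces along x. x along the hinge, z out of the lid's outer face
- bolt (a joint): travel of the steel bolt, m: 0 fully drawn back, 0.036 fully home at its stop. It slides along case -x over the bolt block to the lid's keeper, about 2 N of friction, and stays where left; it starts drawn back. At 0 its tip is at case x = 94 mm; at 0.026 the tip reaches the keeper's far end
- bolt_knob (a point): centre of the top of the bolt's knob, an upright steel pin 14 mm in diameter reaching 36 mm above the bolt's axis, top about 109 mm above the bench (27 mm above the guides); it travels with the bolt. Axes as the case's
- bolt_tip (a point): end of the bolt's tip, on its axis, 73 mm above the bench; the rod is 11 mm in diameter. Axes as the case's
- mat: thin white plastic mat, 110 (x) x 260 (y) x 2 mm, fixed on the bench, where the opener lies. Origin: centre of its underside
- opener: opener: straight black handle 100 mm long, 16 wide, 22 high, with a flat steel blade 80 mm long, 18 wide, 2.5 thick going straight on from one end at half the handle's height; about 70 g, lying loose on the mat, blade flat. Origin: middle of the handle's underside; x along the handle towards the blade, z up (blade tip at x = 130, z = 11 mm)
- opener_tip (a point): middle of the end of the opener's blade
- opener_butt (a point): middle of the rear end of the opener's handle
- jar0: squat amber jar with a white screw cap, a cylinder 36 mm in diameter and 40 mm tall, about 70 g, standing on the bench; may be absent. Origin: centre of its underside, z up its axis
- jar1: squat amber jar with a white screw cap, a cylinder 36 mm in diameter and 40 mm tall, about 70 g, standing on the bench; may be absent. Origin: centre of its underside, z up its axis
- jar2: squat amber jar with a white screw cap, a cylinder 36 mm in diameter and 40 mm tall, about 70 g, standing on the bench; may be absent. Origin: centre of its underside, z up its axis
- jar3: squat amber jar with a white screw cap, a cylinder 36 mm in diameter and 40 mm tall, about 70 g, standing on the bench; may be absent. Origin: centre of its underside, z up its axis
- bottle: bystander: white bottle, 64 mm in diameter, 130 mm tall; origin centre of its underside
- rack: bystander: blue tube rack 210 (x) x 70 (y) x 104 mm with capped tubes; origin centre of its underside
- carton: bystander: plain carton 70 (x) x 110 (y) x 50 mm; origin centre of its underside

How it is judged:
By the outcome, as a careful person would: the job done as asked, in the order asked, and still so for the second after the job is handed in, with the robot touching nothing.
Of jar0, jar1, jar2, jar3 only 2 to 4 are there at a start; the rules pass over those that are not, and their reading is None.
At some moment in a run one of jar0, jar1, jar2, jar3 may be knocked a few centimetres aside while the robot is not near it.
It also fails if it takes over 210 s, if anything falls off the work surface, if the arm or the gripper's body presses on something with over 40 N, if the wrist force passes 120 N, or if a joint passes its speed limit or range.

## Working session

There is one attempt and no reset: what is moved stays moved. The work goes in short steps, Python scripts to look and compute and a shell command to move; the robot and the scene stay as the last step left them, time stands still between calls to the robot, and variables do not carry over. Pictures are saved under pics/ and viewed, and the job is handed in when it is done.

```bash
ls; mkdir -p pics; cat > h.py <<'E'
import numpy as np, cv2
from workcell import ctrl
def cap(n,f=None):
    c=ctrl.capture(n)
    if f: cv2.imwrite('pics/'+f,c['pixels'][:,:,::-1])
    return c
def K(c):
    f=c['pixels'].shape[0]/2/np.tan(np.radians(c['vertical_fov'])/2)
    return np.array([[f,0,c['cx']],[0,f,c['cy']],[0,0,1.]])
def und(c,uv):
    return cv2.undistortPoints(np.array(uv,float).reshape(-1,1,2),K(c),np.array(c['dist'],float)).reshape(-1,2)
def onplane(c,uv,z):
    r=und(c,uv); r=np.c_[r,np.ones(len(r))]; T=np.array(c['pose']); d=r@T[:3,:3].T; o=T[:3,3]
    return o+d*((z-o[2])/d[:,2])[:,None]
def cloud(c):
    h,w=c['depth'].shape; u,v=np.meshgrid(np.arange(w),np.arange(h))
    r=und(c,np.c_[u.ravel(),v.ravel()]); z=c['depth'].ravel()
    P=np.c_[r*z[:,None],z]; T=np.array(c['pose'])
    W=P@T[:3,:3].T+T[:3,3]; W[z==0]=np.nan
    return W.reshape(h,w,3)
def proj(c,P):
    T=np.linalg.inv(np.array(c['pose'])); 
    return cv2.projectPoints(np.array(P,float).reshape(-1,3),cv2.Rodrigues(T[:3,:3])[0],T[:3,3],K(c),np.array(c['dist'],float))[0].reshape(-1,2)
E
python3 - <<'E'
from h import *
for n in ('top','side'):
    c=cap(n,n+'0.png'); print(n,c['vertical_fov'],c['cx'],c['cy'],c['dist'],np.round(c['pose'],3).tolist())
print(ctrl.sense())
E
```

```text
pics
top 55.5996644657821 276.79447002539155 209.471708959055 [-0.06613089  0.          0.          0.          0.        ] [[-0.026, -0.984, 0.178, 386.411], [-0.999, 0.029, 0.015, 46.0], [-0.02, -0.177, -0.984, 1260.101], [0.0, 0.0, 0.0, 1.0]]
side 56.78480162140588 278.1382145910126 213.52158889513035 [-0.07774376  0.          0.          0.          0.        ] [[0.808, -0.401, 0.432, 167.926], [-0.589, -0.527, 0.613, -483.184], [-0.018, -0.749, -0.662, 688.091], [0.0, 0.0, 0.0, 1.0]]
{'time': 0.1, 'q': array([ 1.14746918,  0.42667474,  0.07384802,  1.60656332, -0.03410314,
        1.1107939 , -0.06708798]), 'qvel': array([ 0.00034057, -0.00274116, -0.00161234, -0.00073963,  0.00245117,
        0.00203581, -0.0004042 ]), 'joint_torque': array([ 1.16819903e-02, -9.37448716e+01,  3.67734432e+00, -4.55037153e+01,
       -4.87904018e-02,  1.66585331e-02,  5.25985263e-05]), 'tcp_pos': array([ 182.39726839, -649.46448113,  204.83300342]), 'tool_rot': array([-5.77895853e-04,  9.90642963e-01,  1.36477736e-01, -1.19333871e-04]), 'wrist_force': array([0.03901523, 0.56727453, 0.2547965 ]), 'torque': array([-0.01987469, -0.0362417 ,  0.03437188]), 'grip_width': 94.03826906539585}
```

View pics/top0.png

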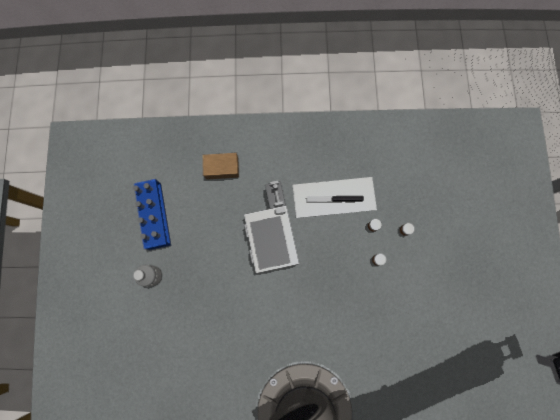

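View pics/side0.png

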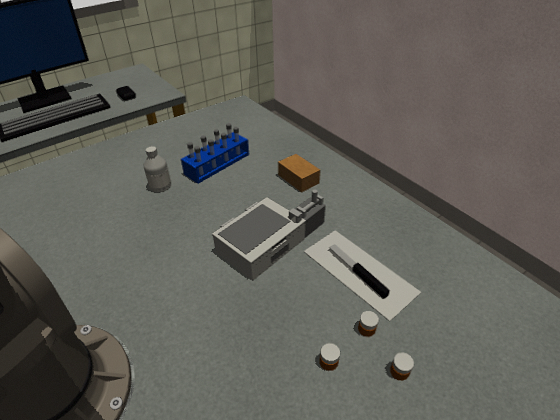

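```bash
python3 - <<'E'
from h import *
for n in ('top','side'):
    c=cap(n); 
    im=c['pixels'][:,:,::-1]; W=cloud(c); np.save(n+'W.npy',W)
    np.save(n+'I.npy',im)
    y,x=(140,190) if n=='top' else (180,200)
    cr=im[y:y+150,x:x+240] if n=='top' else im[180:390,200:440]
    cv2.imwrite(f'pics/{n}1.png',cv2.resize(cr,None,fx=3.3 if n=='top' else 2.8,fy=3.3 if n=='top' else 2.8,interpolation=cv2.INTER_CUBIC))
    # lid plane
    m=(np.abs(W[...,2]-64)<3)&(np.abs(W[...,0]-560)<160)&(np.abs(W[...,1]-80)<140)
    nl,L,st,ce=cv2.connectedComponentsWithStats(m.astype(np.uint8))
    for i in range(1,nl):
        if st[i,4]>150:
            P=W[L==i]; r=cv2.minAreaRect(P[:,:2].astype(np.float32)); print(n,'lid',st[i],r,P[:,2].mean())
    # jars: white caps z~40
    m=(np.abs(W[...,2]-40)<3)&(W[...,0]>250)&(W[...,1]<0)
    nl,L,st,ce=cv2.connectedComponentsWithStats(m.astype(np.uint8))
    for i in range(1,nl):
        if st[i,4]>15:
            P=W[L==i]; print(n,'jar',st[i],ce[i],P.mean(0),(P.min(0)+P.max(0))/2, onplane(c,[ce[i]],40))
    # mat, opener
    hsv=cv2.cvtColor(np.ascontiguousarray(im),cv2.COLOR_BGR2HSV)
    dk=(hsv[...,2]<50)&(W[...,0]>450)&(W[...,0]<800)&(W[...,1]<0)&(W[...,1]>-300)&(W[...,2]>10)
    P=W[dk]; print(n,'handle',dk.sum(),cv2.minAreaRect(P[:,:2].astype(np.float32)),np.median(P[:,2]))
E
```

```text
top lid [ 244  184   54   89 2067] ((551.8340454101562, 95.83783721923828), (259.6561584472656, 137.59451293945312), 10.596396446228027) 64.41651824238917
top jar [370 219  12  11  82] [375.3902439  223.85365854] [ 552.80890035 -238.41184295   39.89101967] [ 552.44014636 -238.71742489   39.96149482] [[ 552.78226288 -238.38497011   40.        ]]
top jar [402 223  12  12  87] [407.83908046 228.36781609] [ 535.71365084 -338.08008159   40.0232453 ] [ 535.29497487 -337.96334744   40.02918306] [[ 535.70493438 -338.08370321   40.        ]]
top jar [375 254  11  12  80] [379.9375 259.1875] [ 443.86360665 -244.96188003   40.20316593] [ 443.01038506 -245.09583921   40.00606289] [[ 443.86322319 -245.00954223   40.        ]]
top handle 133 ((612.1632690429688, -189.78497314453125), (157.8105926513672, 63.54548263549805), 49.54206085205078) 23.287582603912142
side lid [ 212  197   94   65 2782] ((513.482666015625, 88.43663024902344), (182.5933837890625, 139.0596923828125), 10.68331241607666) 63.13193373855873
side jar [360 311  19  16 172] [368.8255814 317.9244186] [ 551.75541691 -235.87202384   38.21370539] [ 552.26394768 -236.17358669   38.97442756] [[ 550.65339608 -236.5999931    40.        ]]
side jar [321 344  19  17 216] [330.31481481 352.2037037 ] [ 443.71366924 -245.19092913   38.41236246] [ 444.60418441 -243.76155788   39.43087913] [[ 442.99608636 -245.82232954   40.        ]]
side jar [393 352  21  19 224] [402.75446429 360.57142857] [ 535.49420975 -336.1681921    38.37106222] [ 535.67415909 -337.2960659    38.98885487] [[ 534.5208001  -336.59125284   40.        ]]
side handle 409 ((609.2008056640625, -194.6987762451172), (174.6783447265625, 69.65403747558594), 50.21561813354492) 20.27634009842916
```

View pics/top1.png

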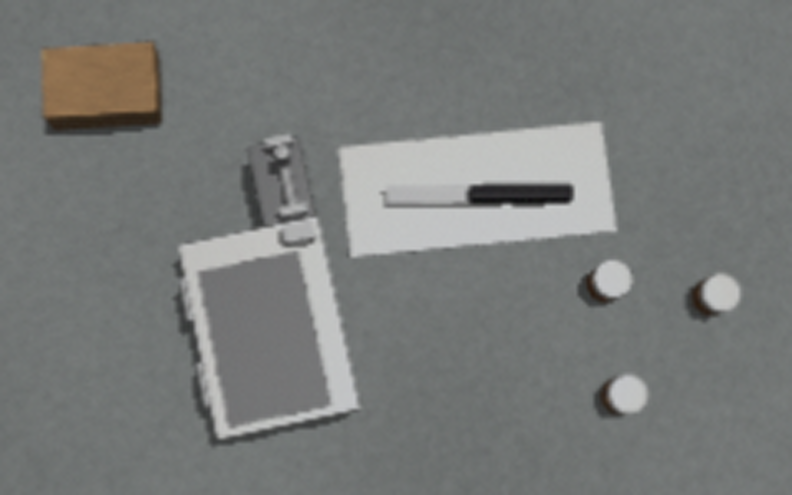

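View pics/side1.png

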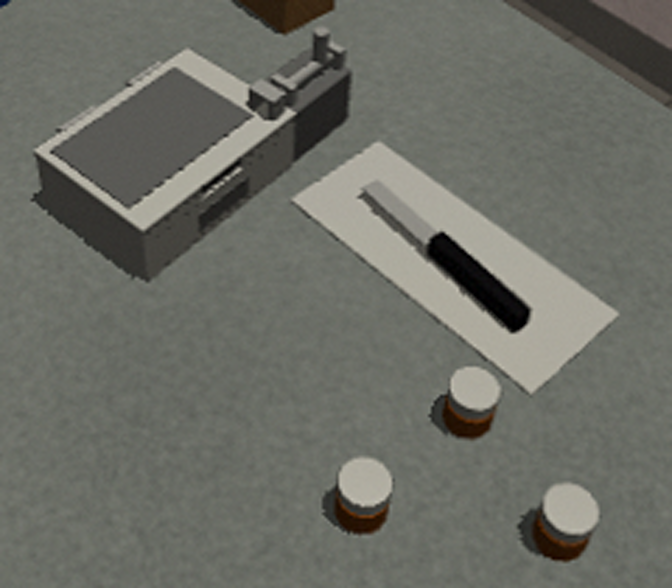

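```bash
python3 - <<'E'
from h import *
T=cap('top');S=cap('side')
t=np.array([(180,247),(316,221),(357,407),(220,440)])/3.3+[190,140]
s=np.array([(187,48),(295,112),(147,230),(37,152)])/2.8+[200,180]
for c,p in ((T,t),(S,s)):
    q=onplane(c,p,64)[:,:2]; print(q.round(1).tolist(), q.mean(0)); 
    for i in range(4): d=q[(i+1)%4]-q[i]; print(np.hypot(*d).round(1),np.degrees(np.arctan2(d[1],d[0])).round(1))
# opener: handle dark pixels via top-plane; blade
for n,c,lo,hi,z in (('top',T,(296,180),(372,214),24),('side',S,(345,258),(392,302),24)):
    g=cv2.cvtColor(np.ascontiguousarray(c['pixels']),cv2.COLOR_RGB2GRAY)
    m=np.zeros_like(g); m[lo[1]:hi[1],lo[0]:hi[0]]=(g[lo[1]:hi[1],lo[0]:hi[0]]<45)
    W=cloud(c); ys,xs=np.nonzero(m&(W[...,2]>19))
    P=onplane(c,np.c_[xs,ys],24)
    r=cv2.minAreaRect(P[:,:2].astype(np.float32)); print(n,'handle',r, len(P))
    ctr=P[:,:2].mean(0); u,sv,v=np.linalg.svd(P[:,:2]-ctr); print(ctr,v[0],np.degrees(np.arctan2(v[0,1],v[0,0])))
# knob, keeper from side cloud/top cloud
for n,c in (('top',T),('side',S)):
    W=cloud(c)
    for nm,a,b in (('knob',100,115),('keeper/guides',77,92)):
        m=(W[...,2]>a)&(W[...,2]<b)&(np.abs(W[...,0]-680)<110)&(np.abs(W[...,1]-50)<60)
        nl,L,st,ce=cv2.connectedComponentsWithStats(m.astype(np.uint8))
        for i in range(1,nl):
            if st[i,4]>2: print(n,nm,st[i,4],ce[i],W[L==i].mean(0))
E
```

```text
[[588.7, 163.5], [609.5, 37.1], [437.6, 5.2], [411.3, 129.5]] [511.78966995  83.82726222]
128.1 -80.7
174.8 -169.5
127.1 101.9
180.7 10.8
[[589.2, 163.2], [612.9, 36.6], [439.3, 1.2], [413.4, 126.8]] [513.71908058  81.91859349]
128.8 -79.4
177.2 -168.5
128.3 101.6
179.5 11.7
top handle ((638.467041015625, -159.37014770507812), (92.13909912109375, 9.700484275817871), 88.32527160644531) 92
[ 638.7019195  -162.09346914] [-0.02764229 -0.99961788] -91.58398839452677
side handle ((636.9474487304688, -160.87742614746094), (98.38758850097656, 15.66504955291748), 89.10939025878906) 231
[ 637.29357011 -161.19393052] [-0.0141229  -0.99990027] -90.8092091813281
top knob 19 [274.78947368 186.        ] [665.66594256  68.15577286 107.77807993]
top keeper/guides 22 [273.77272727 182.13636364] [684.19167243  71.4576573   81.62557812]
top keeper/guides 54 [277.09259259 198.12962963] [634.26286111  62.64173232  81.25968528]
top keeper/guides 52 [279.86538462 209.88461538] [597.07142433  55.19411025  85.76277777]
side knob 30 [314.66666667 191.8       ] [665.15948431  67.08314661 105.19783508]
side keeper/guides 45 [316.53333333 198.33333333] [671.34585483  65.72563925  82.66744284]
side keeper/guides 108 [297.16666667 211.57407407] [603.32328793  56.24145675  82.09562866]
```

```bash
cat >> h.py <<'E'
C0=np.array([514.,81.5]); YAW=np.radians(11.0)
def c2w(p):
    p=np.atleast_2d(np.array(p,float)); c,s=np.cos(YAW),np.sin(YAW)
    return np.c_[C0[0]+c*p[:,0]-s*p[:,1],C0[1]+s*p[:,0]+c*p[:,1],p[:,2]]
def zoom(c,f,u,v,w,h,pts=None):
    im=np.ascontiguousarray(c['pixels'][v:v+h,u:u+w,::-1]); k=min(780/w,580/h)
    im=cv2.resize(im,None,fx=k,fy=k,interpolation=cv2.INTER_CUBIC)
    if pts is not None:
        for q in proj(c,pts): cv2.circle(im,tuple(int(a) for a in ((q-[u,v]+.5)*k)),3,(0,0,255),1)
    cv2.imwrite('pics/'+f,im); print(f,'k',k)
def pose():
    s=ctrl.sense(); w,x,y,z=s['tool_rot']; p=s['tcp_pos']
    phi=np.arctan2(2*(x*y+w*z),1-2*(y*y+z*z)); return p,phi,s
def to(x,y,z,phid=None):
    p,phi,s=pose(); d=np.array([x,y,z])-p
    def dt(ph): return [d[0]*np.cos(ph)+d[1]*np.sin(ph), d[0]*np.sin(ph)-d[1]*np.cos(ph), -d[2]]
    r=0
    if phid is not None:
        r=(phi-np.radians(phid)); r=(r+np.pi)%(2*np.pi)-np.pi
    print('tcp',p.round(1),'phi',np.degrees(phi).round(2),'F',s['wrist_force'].round(1),'w',round(s['grip_width'],1),'t',round(s['time'],1),'q7',s['q'][6].round(2))
    print('roll',round(r,3),'then shift',np.round(dt(phi-r),1))
E
python3 - <<'E'
from h import *
T=cap('top');S=cap('side')
box=[(x,y,z) for x in(-91,91) for y in(-66,66) for z in (64,)]+[(x,-65,z) for x in (-25,25) for z in (46,58)]+[(68,-54,86),(84,-26,86),(164,-52,82),(146,-40,109),(-90,-65,0),(90,-65,0),(-90,65,0)]
P=c2w(box)
zoom(S,'s2.png',205,180,130,100,P); zoom(T,'t2.png',235,170,75,110,P)
m=np.array([[306.7,199.1]]);print(onplane(T,m,13))
print(onplane(S,np.array([(372,188)])/2.8+[200,180],13))
to(638,-125,205,88.8)
E
```

```text
s2.png k 5.8
t2.png k 5.2727272727272725
[[642.58507383 -30.84910316  13.        ]]
[[640.94943364 -35.28526854  13.        ]]
tcp [ 182.5 -649.8  205.3] phi 15.69 F [-0.3  0.2  0.3] w 94.2 t 0.4 q7 -0.07
roll -1.276 then shift [5.342e+02 4.444e+02 3.000e-01]
```

View pics/s2.png

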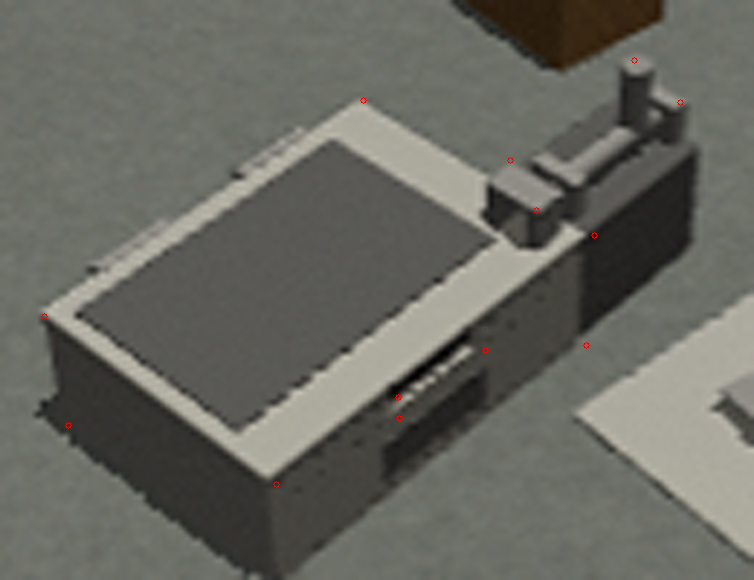

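View pics/t2.png

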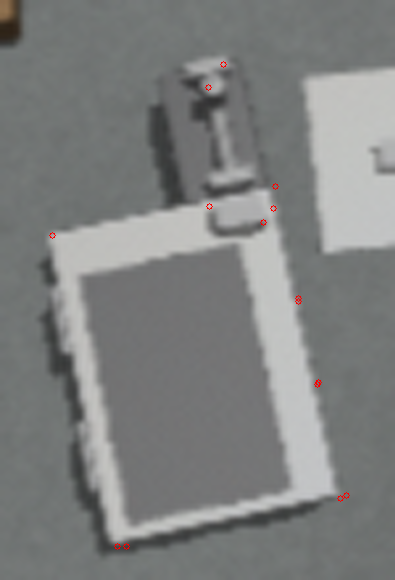

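```bash
sed -i 's/^C0=.*/C0=np.array([513.,82.5]); YAW=np.radians(11.0)/' h.py
python3 -m pendant '[[0,0,0,-0.142],[0,0,0,-0.142],[0,0,0,-0.142],[0,0,0,-0.142],[0,0,0,-0.142],[0,0,0,-0.142],[0,0,0,-0.142],[0,0,0,-0.142],[0,0,0,-0.14]]' 0.3
python3 -c "
from h import *
to(638.8,-125,205,88.5)"
```

```text
time: 1.3
tcp_pos: [182.4, -649.8, 205.5]
tool_rot: [-0.0, 0.712, 0.702, -0.0]
wrist_force: [-1.0, -0.1, 0.0]
grip_width: 65.9
tcp [ 182.4 -649.8  205.5] phi 89.12 F [-1.  -0.1  0. ] w 65.9 t 1.3 q7 1.12
roll 0.011 then shift [5.366e+02 4.425e+02 5.000e-01]
```

```bash

python3 -m pendant '[[27,22,0,0.011],[27,22,0,0],[27,22,0,0],[27,22,0,0],[27,22,0,0],[27,22,0,0],[27,22,0,0],[27,22,0,0],[27,22,0,0],[27,22,0,0],[27,22,0,0],[27,22,0,0],[27,22,0,0],[27,22,0,0],[27,22,0,0],[27,22,0,0],[27,22,0,0],[27,22,0,0],[27,22,0,0],[0,0,0,0]]'
python3 -c "
from h import *
to(638.8,-125,205,88.5)
c=cap('top','t3.png'); cap('side','s3.png')"
```

```text
time: 3.3
tcp_pos: [618.8, -145.2, 205.4]
tool_rot: [-0.0, 0.716, 0.698, 0.001]
wrist_force: [0.4, 1.4, -0.5]
grip_width: 65.8
tcp [ 618.8 -145.2  205.4] phi 88.48 F [ 0.4  1.4 -0.5] w 65.8 t 3.3 q7 -0.06
roll -0.0 then shift [20.7 19.5  0.4]
```

View pics/t3.png

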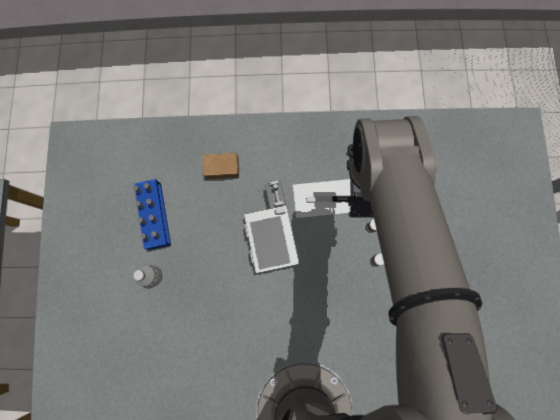

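View pics/s3.png

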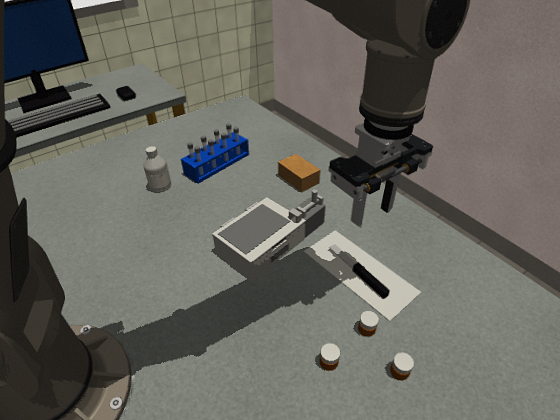

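```bash

python3 -m pendant '[[10,10,0,0],[10.7,9.5,0,0],[0,0,25,0],[0,0,30,0],[0,0,30,0],[0,0,30,0],[0,0,30,0],[0,0,20,0],[0,0,0,0]]' 0.45
python3 -c "
from h import *
to(638.8,-125,8,88.5)
c=cap('side'); zoom(c,'s4.png',300,180,150,130)"
```

```text
time: 4.3
tcp_pos: [635.2, -129.6, 37.8]
tool_rot: [-0.002, 0.718, 0.696, -0.001]
wrist_force: [-0.9, 0.7, 0.1]
grip_width: 51.9
tcp [ 635.2 -129.6   37.8] phi 88.16 F [-0.9  0.7  0.1] w 51.9 t 4.3 q7 -0.18
roll -0.006 then shift [ 4.7  3.5 29.8]
s4.png k 4.461538461538462
```

View pics/s4.png

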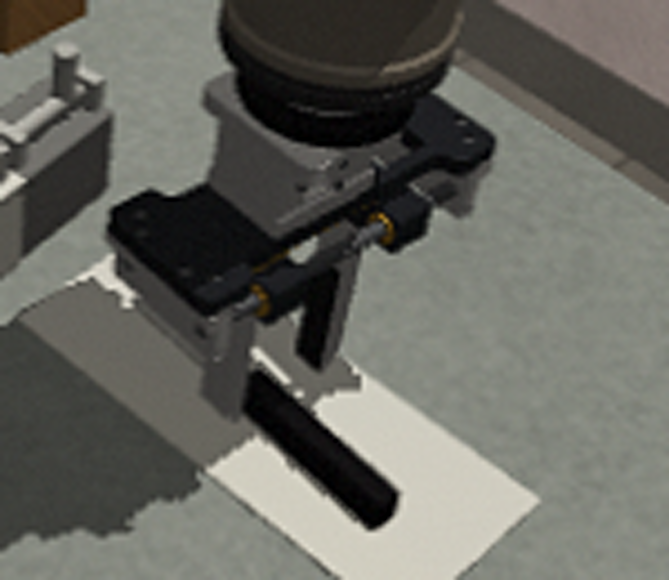

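```bash

python3 -m pendant '[[4.7,3.5,0,0],[0,0,10,0],[0,0,10,0],[0,0,9,0],[0,0,0,0],[0,0,0,0]]' 
python3 -m pendant '[[0,0,0,0],[0,0,0,0],[0,0,0,0],[0,0,0,0],[0,0,0,0],[0,0,0,0],[0,0,0,0]]' 1
python3 -c "
from h import *
to(638.8,-125,8,88.5)
c=cap('side'); zoom(c,'s5.png',300,180,150,130)"
```

```text
time: 4.95
tcp_pos: [640.0, -125.6, 11.2]
tool_rot: [-0.0, 0.718, 0.696, -0.0]
wrist_force: [-0.2, -0.0, 0.4]
grip_width: 51.9
time: 5.65
tcp_pos: [640.4, -125.6, 11.7]
tool_rot: [0.0, 0.718, 0.696, 0.0]
wrist_force: [-0.7, 0.3, 2.4]
grip_width: 15.8
tcp [ 640.4 -125.6   11.7] phi 88.16 F [-0.7  0.3  2.4] w 15.8 t 5.7 q7 -0.2
roll -0.006 then shift [ 0.5 -1.6  3.7]
s5.png k 4.461538461538462
```

View pics/s5.png

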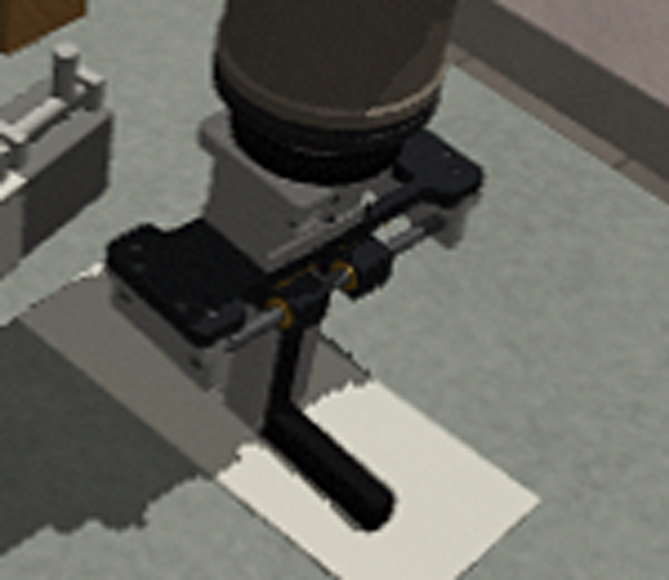

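```bash

python3 -m pendant '[[0,0,0,0],[0,0,0,0],[0,0,0,0],[0,0,0,0],[0,0,5,0],[0,0,2,0],[0,0,0,0]]' 0.65
python3 -m pendant '[[0,0,0,0],[0,0,0,0],[0,0,0,0],[0,0,0,0],[0,0,0,0],[0,0,0,0],[0,0,0,0]]' 1
python3 -c "
from h import *
to(638.8,-125,8,88.5)"
```

```text
time: 6.4
tcp_pos: [639.9, -125.5, 3.9]
tool_rot: [-0.0, 0.718, 0.696, -0.0]
wrist_force: [-0.1, 0.1, 0.1]
grip_width: 33.0
time: 7.1
tcp_pos: [640.3, -125.6, 4.6]
tool_rot: [0.0, 0.718, 0.696, 0.0]
wrist_force: [-0.2, -0.4, 1.3]
grip_width: 15.7
tcp [ 640.3 -125.6    4.6] phi 88.16 F [-0.2 -0.4  1.3] w 15.7 t 7.1 q7 -0.2
roll -0.006 then shift [ 0.6 -1.5 -3.4]
```

```bash

python3 -m pendant '[[0,0,-10,0],[0,0,-20,0],[0,0,-20,0],[0,0,-20,0],[0,0,-15,0],[0,0,0,-0.12],[0,0,0,-0.105],[0,0,0,0]]'
python3 -c "
from h import *
print(c2w([0,-65,52]))
w=c2w([0,-179,85])[0]
to(*w,101)
c=cap('side'); zoom(c,'s6.png',200,150,260,200)"
```

```text
time: 7.9
tcp_pos: [640.2, -125.7, 89.9]
tool_rot: [0.0, 0.635, 0.773, 0.0]
wrist_force: [-0.3, 0.7, -0.8]
grip_width: 15.7
[[525.4025847   18.69423308  52.        ]]
tcp [ 640.2 -125.7   89.9] phi 101.16 F [-0.3  0.7 -0.8] w 15.7 t 7.9 q7 0.04
roll 0.003 then shift [ 49.6 -85.1   4.9]
s6.png k 2.9
```

View pics/s6.png

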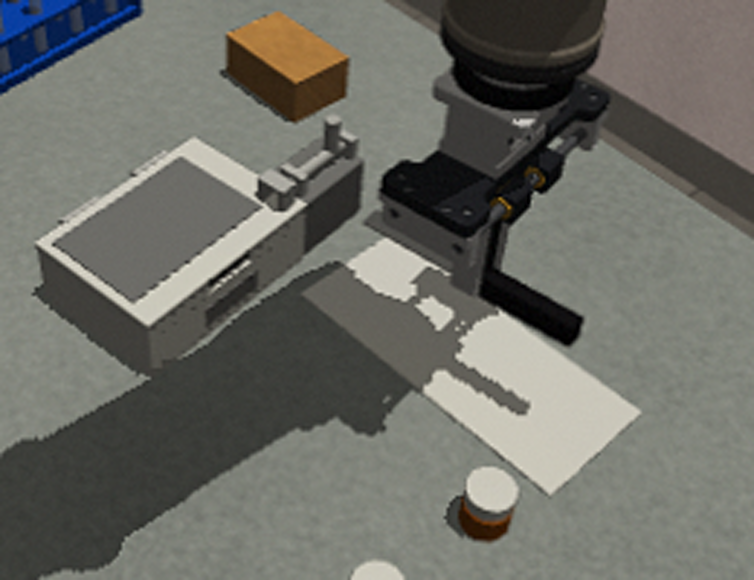

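```bash

python3 -m pendant '[[0,-12,0,0],[0,-25,0,0],[0,-25,0,0],[0,-23,0,0],[10,0,10,0],[10,0,15,0],[10,0,15,0],[0,0,6,0],[0,0,0,0],[0,0,0,0]]'
python3 -c "
from h import *
w=c2w([0,-179,43.6])[0]
to(*w,101)
c=cap('side'); zoom(c,'s7.png',230,190,150,110,c2w([[-25,-65,46],[25,-65,46],[-25,-65,58],[25,-65,58]]))
p,phi,s=pose(); t=np.array([p[0]+94*np.cos(phi),p[1]+94*np.sin(phi),p[2]+8.4]); print(t)
c=cap('top'); zoom(c,'t7.png',230,170,100,90,[t])"
```

```text
time: 8.95
tcp_pos: [551.3, -112.8, 43.8]
tool_rot: [0.0, 0.636, 0.772, 0.0]
wrist_force: [-0.4, 0.3, 0.2]
grip_width: 15.7
tcp [ 551.3 -112.8   43.8] phi 101.01 F [-0.4  0.3  0.2] w 15.7 t 8.9 q7 -0.0
roll 0.0 then shift [20.  -0.4  0.2]
s7.png k 5.2
[533.56178943 -20.62898937  52.40936456]
t7.png k 6.444444444444445
```

View pics/s7.png

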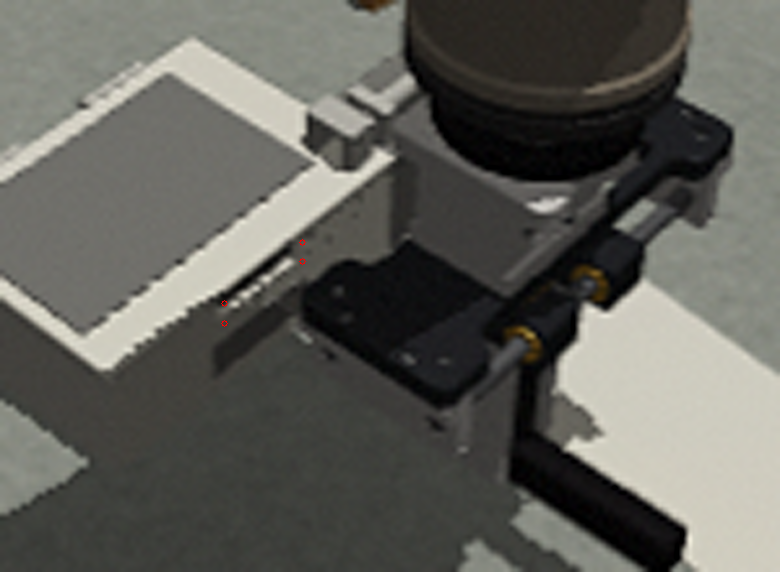

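View pics/t7.png

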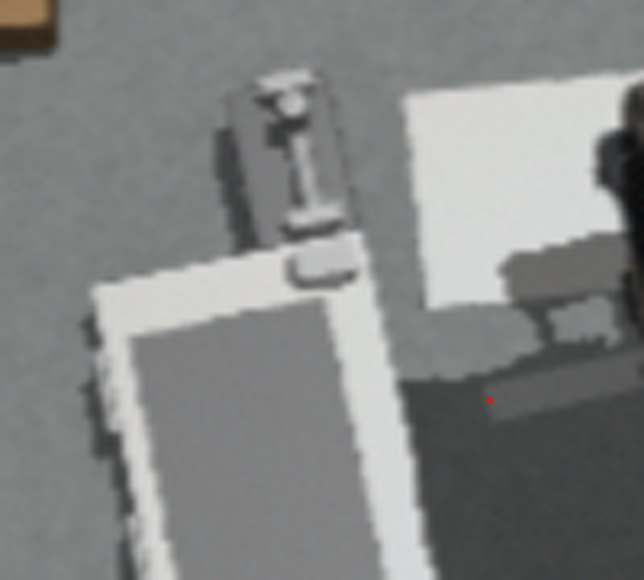

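```bash

python3 -c "
from h import *
c=cap('top'); W=cloud(c)
for u in range(306,330,2):
    v=232-(u-306)*0.22; v=int(round(v)); print(u,v,W[v,u].round(1),W[v-1,u].round(1)[2])
w=c2w([0,-179,43.6])[0]; to(*w)"
```

```text
306 232 [531.6 -22.   57.7] 53.9
308 232 [531.6 -28.2  56.2] 52.4
310 231 [535.7 -35.   46.5] 59.3
312 231 [534.4 -40.5  55.5] 56.4
314 230 [537.6 -46.9  53.1] 49.5
316 230 [537.1 -52.7  55.8] 54.3
318 229 [540.  -59.   55.3] 52.8
320 229 [540.1 -65.2  53.5] 56.3
322 228 [543.1 -71.6  52.6] 52.3
324 228 [542.8 -77.6  53.5] 54.9
326 228 [542.3 -83.4  56.2] 53.2
328 227 [545.1 -89.5  57.1] 53.4
tcp [ 551.5 -112.9   44.1] phi 101.01 F [ 0.4  0.1 -0.7] w 16.0 t 9.1 q7 -0.0
roll 0 then shift [20.2 -0.5  0.5]
```

```bash

python3 -m pendant '[[8,0,1,0],[15,-0.5,0,0],[15,0,0,0],[8,0,0,0],[0,0,0,0]]'
python3 -m pendant '[[8,0,0,0],[6,0,0,0],[0,0,0,0]]'
python3 -c "
from h import *
to(*c2w([0,-140,43.6])[0],101)
c=cap('top'); zoom(c,'t8.png',230,170,100,90);c=cap('side'); zoom(c,'s8.png',230,190,150,110)"
```

```text
time: 9.6
tcp_pos: [541.6, -65.4, 42.7]
tool_rot: [-0.0, 0.635, 0.773, 0.0]
wrist_force: [-0.2, -0.3, -0.4]
grip_width: 16.0
time: 9.9
tcp_pos: [538.9, -52.8, 42.5]
tool_rot: [-0.0, 0.635, 0.772, 0.0]
wrist_force: [-0.0, 0.6, -1.1]
grip_width: 16.2
tcp [538.9 -52.8  42.5] phi 101.1 F [-0.   0.6 -1.1] w 16.2 t 9.9 q7 -0.11
roll 0.002 then shift [-2.2  0.4 -1.1]
t8.png k 6.444444444444445
s8.png k 5.2
```

View pics/t8.png

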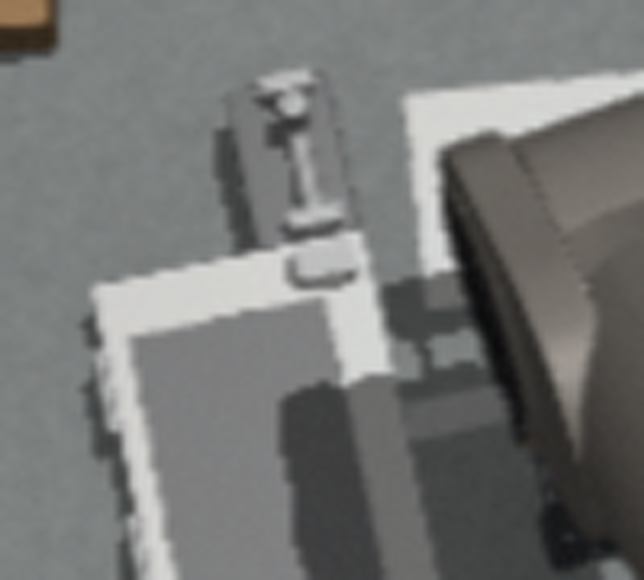

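View pics/s8.png

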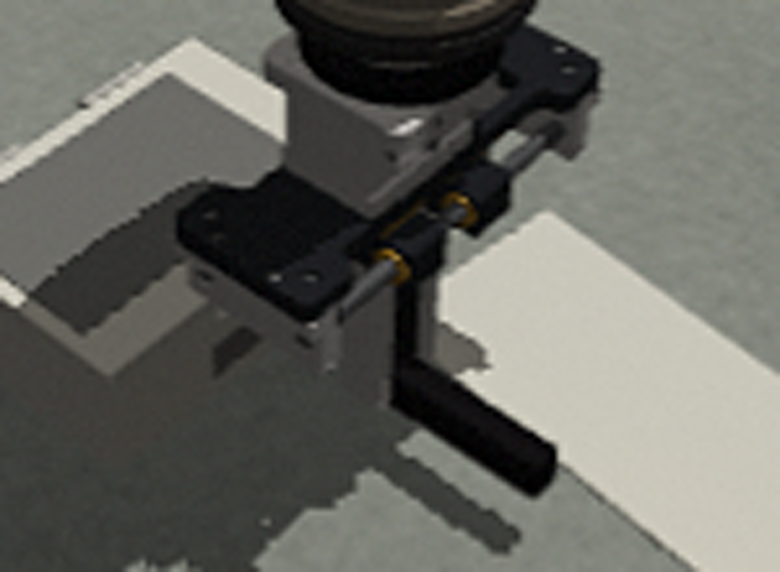

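```bash

python3 -m pendant '[[0,0,-3,0],[0,0,-3,0],[0,0,-3,0],[0,0,-3,0],[0.5,0,-3,0],[0,0,0,0]]'
python3 -m pendant '[[0.3,0,-4,0],[0.4,0,-4,0],[0.4,0,-5,0],[0,0,0,0]]'
python3 -c "
from h import *
to(*c2w([0,-136.4,70.3])[0],101)
c=cap('top'); zoom(c,'t9.png',230,170,100,90);c=cap('side'); zoom(c,'s9.png',200,180,200,150)"
```

```text
time: 10.6
tcp_pos: [539.1, -53.2, 58.0]
tool_rot: [0.0, 0.636, 0.772, 0.0]
wrist_force: [-0.4, -0.1, -1.5]
grip_width: 15.8
time: 11.0
tcp_pos: [539.0, -51.8, 71.3]
tool_rot: [0.0, 0.636, 0.772, 0.0]
wrist_force: [0.0, 0.1, -1.4]
grip_width: 15.7
tcp [539.  -51.8  71.3] phi 101.07 F [ 0.   0.1 -1.4] w 15.7 t 11.0 q7 -0.09
roll 0.001 then shift [0.4 0.1 1. ]
t9.png k 6.444444444444445
s9.png k 3.8666666666666667
```

View pics/t9.png

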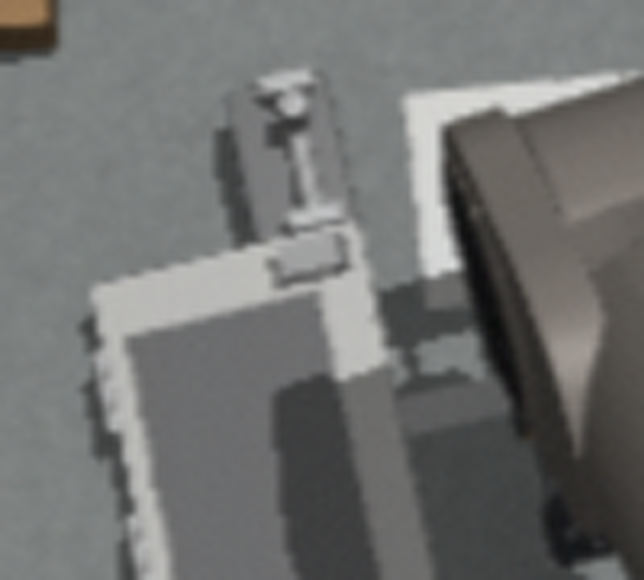

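View pics/s9.png

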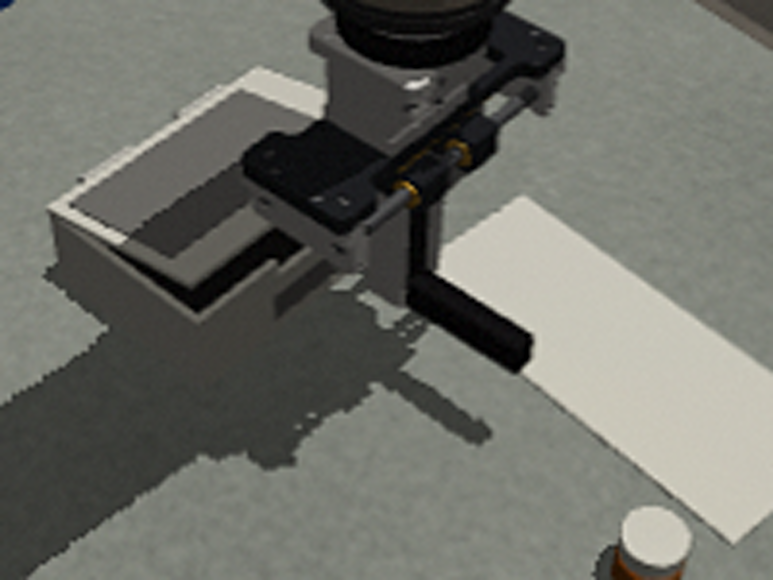

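```bash

python3 -m pendant '[[2.4,0,-11,0],[3.5,0,-10.5,0],[4.5,0,-10,0],[5.5,0,-9.5,0],[6.4,0,-9,0],[7.3,0,-8.2,0],[0,0,0,0]]'
python3 -m pendant '[[8,0,-7.5,0],[9,0,-6.8,0],[9.4,0,-5.7,0],[9.8,0,-4.8,0],[0,0,0,0]]'
python3 -c "
from h import *
to(*c2w([0,-70.7,152.8])[0],101)
c=cap('top'); zoom(c,'t10.png',210,150,130,110);c=cap('side'); zoom(c,'s10.png',200,120,240,180)"
```

```text
time: 11.8
tcp_pos: [533.6, -21.7, 130.1]
tool_rot: [0.001, 0.635, 0.772, 0.001]
wrist_force: [0.1, 0.4, -0.9]
grip_width: 15.6
time: 12.3
tcp_pos: [526.2, 14.4, 154.3]
tool_rot: [0.0, 0.635, 0.773, 0.001]
wrist_force: [-0.2, -0.2, -0.5]
grip_width: 16.1
tcp [526.2  14.4 154.3] phi 101.17 F [-0.2 -0.2 -0.5] w 16.1 t 12.3 q7 -0.14
roll 0.003 then shift [-1.4  0.   1.5]
t10.png k 5.2727272727272725
s10.png k 3.2222222222222223
```

View pics/t10.png

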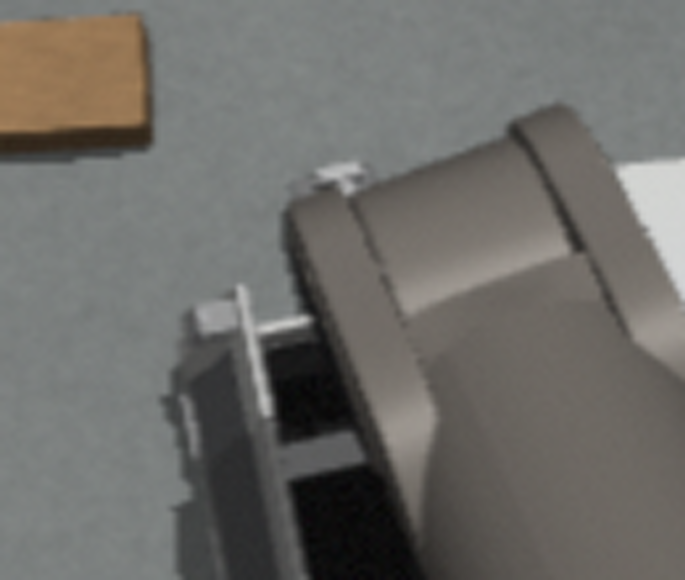

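View pics/s10.png

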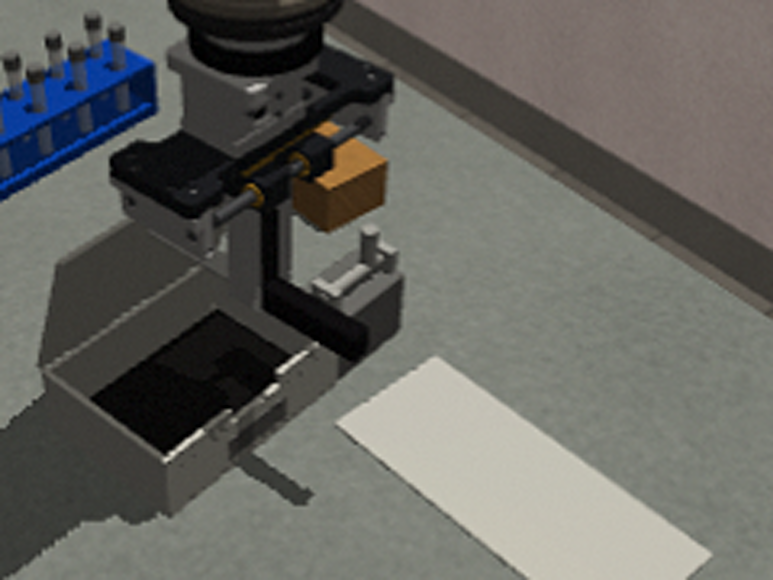

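```bash

python3 -m pendant '[[10,0,-3,0],[11,0,-2,0],[11,0,-1,0],[11,0,0,0],[11,0,0,0],[9,0,1,0],[0,0,0,0],[0,0,0,0]]'
python3 -c "
from h import *
to(*c2w([0,-7,152.8])[0],101)
c=cap('top'); zoom(c,'t11.png',210,150,130,110);c=cap('side'); zoom(c,'s11.png',200,120,240,180)"
```

```text
time: 13.2
tcp_pos: [513.9, 74.5, 158.4]
tool_rot: [-0.0, 0.636, 0.772, -0.0]
wrist_force: [-0.1, -0.1, -0.1]
grip_width: 16.1
tcp [513.9  74.5 158.4] phi 101.08 F [-0.1 -0.1 -0.1] w 16.1 t 13.2 q7 -0.26
roll 0.001 then shift [1.  0.6 5.6]
t11.png k 5.2727272727272725
s11.png k 3.2222222222222223
```

View pics/t11.png

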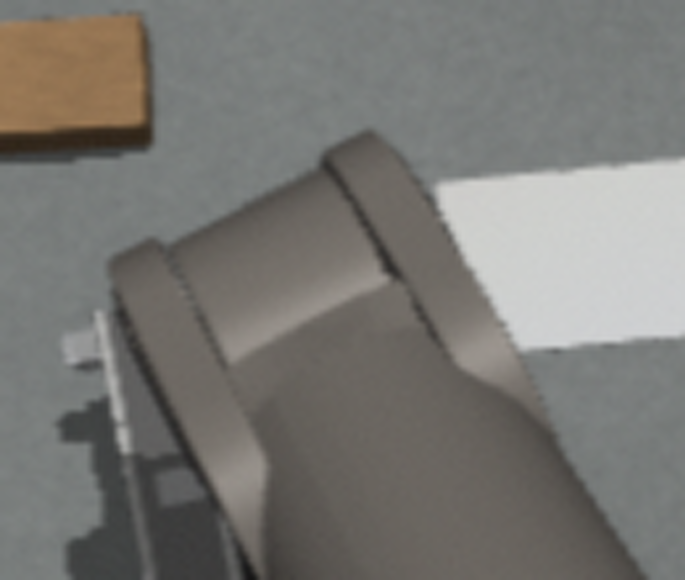

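View pics/s11.png

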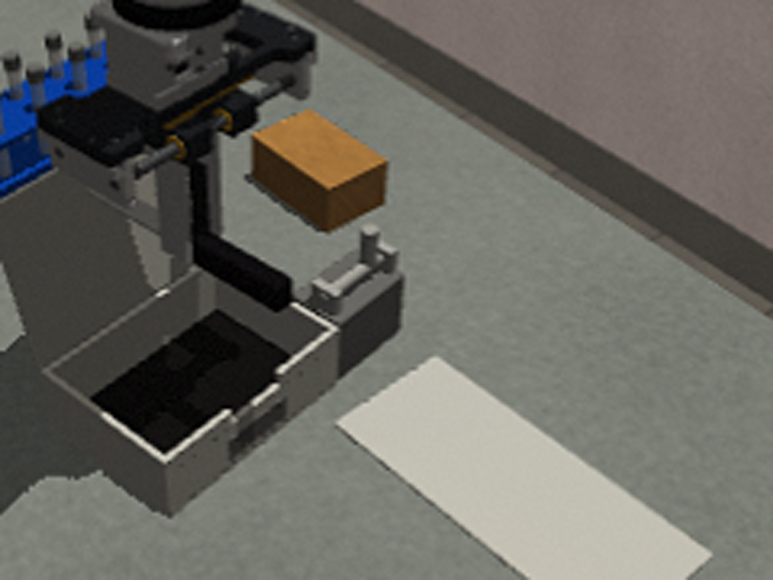

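```bash

python3 -m pendant '[[-15,0,0,0],[-25,0,0,0],[-25,0,0,0],[-25,0,0,0],[-25,0,0,0],[-25,0,0,0],[-15,0,0,0],[0,0,0,0.115],[0,0,0,0.11],[0,0,0,0]]'
python3 -c "
from h import *
to(640.3,-125.6,60,88.16)"
```

```text
time: 14.3
tcp_pos: [543.7, -77.8, 158.5]
tool_rot: [-0.0, 0.719, 0.695, 0.0]
wrist_force: [0.6, -0.2, -1.4]
grip_width: 15.5
tcp [543.7 -77.8 158.5] phi 88.03 F [ 0.6 -0.2 -1.4] w 15.5 t 14.3 q7 -0.17
roll -0.002 then shift [-44.7  98.   98.5]
```

```bash

python3 -m pendant '[[-9,18,0,0],[-9,20,0,0],[-9,20,-0,0],[-9,20,10,0],[-8.7,20,20,0],[0,0,25,0],[0,0,25,0],[0,0,18,0],[0,0,0,0],[0,0,0,0]]'
python3 -c "
from h import *
to(640.3,-125.6,6,88.16)
c=cap('side'); zoom(c,'s12.png',200,120,240,180)"
```

```text
time: 15.3
tcp_pos: [640.5, -125.3, 60.9]
tool_rot: [-0.0, 0.718, 0.696, 0.0]
wrist_force: [0.9, -0.8, -0.2]
grip_width: 15.5
tcp [ 640.5 -125.3   60.9] phi 88.29 F [ 0.9 -0.8 -0.2] w 15.5 t 15.3 q7 -0.17
roll 0.002 then shift [-0.3 -0.1 54.9]
s12.png k 3.2222222222222223
```

View pics/s12.png

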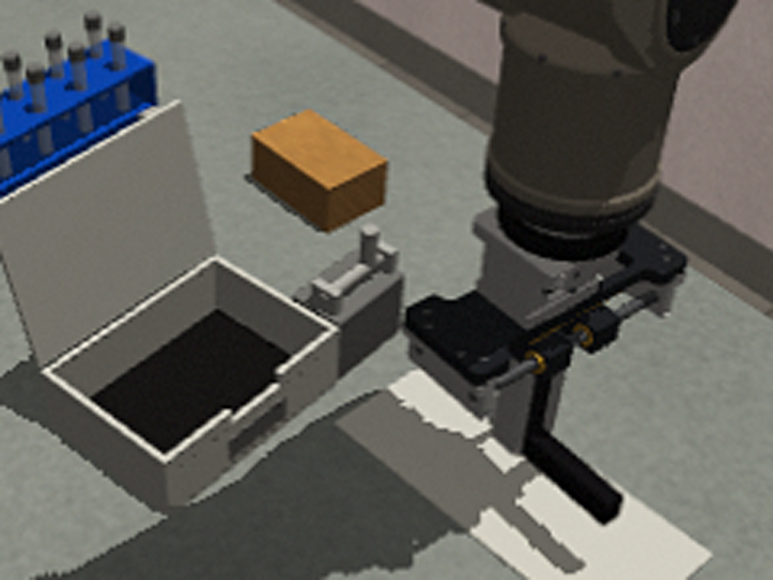

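```bash

python3 -m pendant '[[0,0,15,0],[0,0,18,0],[0,0,12,0],[0,0,6,0],[0,0,3,0],[0,0,1,0],[0,0,0,0]]'
python3 -c "
from h import *
to(640.3,-125.6,5,88.16)"
```

```text
time: 16.05
tcp_pos: [640.5, -125.6, 5.7]
tool_rot: [0.0, 0.718, 0.696, 0.0]
wrist_force: [-0.9, 0.2, -0.8]
grip_width: 15.6
tcp [ 640.5 -125.6    5.7] phi 88.17 F [-0.9  0.2 -0.8] w 15.6 t 16.1 q7 -0.21
roll 0.0 then shift [-0.  -0.2  0.7]
```

Release, rise, and look.

```bash

python3 -m pendant '[[0,0,0.7,0],[0,0,0,0],[0,0,0,0]]'
python3 -m pendant '[[0,0,0,0],[0,0,0,0],[0,0,0,0],[0,0,0,0],[0,0,0,0],[0,0,-10,0],[0,0,-20,0],[0,0,-25,0],[0,0,-30,0],[0,0,-30,0],[0,0,-20,0],[0,0,0,0]]' 0.45
python3 - <<'E'
from h import *
to(552,-238,140)
for n in('top','side'):
    c=cap(n,n+'13.png'); W=cloud(c); g=c['pixels'].astype(int)
    m=(np.abs(W[...,2]-40)<4)&(W[...,0]>300)&(W[...,0]<800)&(W[...,1]<-190)&(g.min(-1)>110)
    nl,L,st,ce=cv2.connectedComponentsWithStats(m.astype(np.uint8))
    for i in range(1,nl):
        if st[i,4]>15: print(n,st[i],onplane(c,[ce[i]],40).round(1))
E
```

```text
time: 16.35
tcp_pos: [640.4, -125.7, 5.1]
tool_rot: [0.0, 0.718, 0.696, 0.0]
wrist_force: [0.7, 0.2, -0.2]
grip_width: 15.9
time: 17.55
tcp_pos: [642.0, -125.7, 143.7]
tool_rot: [0.002, 0.718, 0.696, 0.001]
wrist_force: [0.5, 0.1, 0.7]
grip_width: 51.8
tcp [ 642.  -125.7  143.7] phi 88.16 F [0.5 0.1 0.7] w 51.8 t 17.6 q7 -0.14
roll 0 then shift [-115.1  -86.3    3.7]
side [360 311  19  16 214] [[ 550.7 -237.3   40. ]]
side [321 344  19  17 254] [[ 442.8 -245.1   40. ]]
side [394 352  20  19 275] [[ 534.5 -337.8   40. ]]
```

View pics/side13.png

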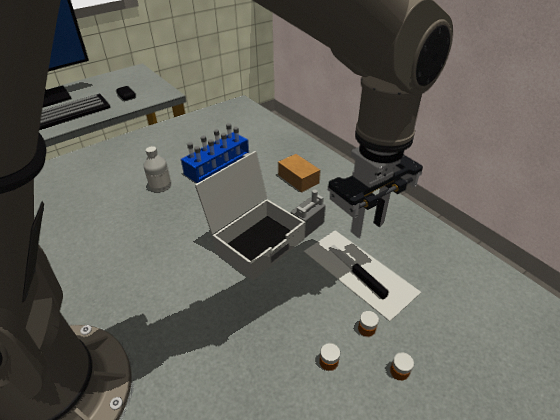

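View pics/top13.png

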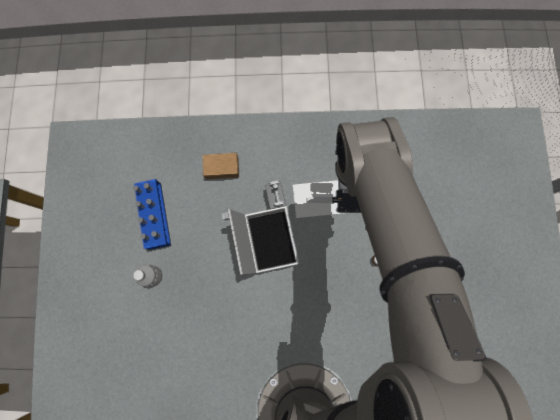

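```bash

python3 -m pendant '[[-10,-8,0,0],[-22,-16,0,0],[-22,-16,0,0],[-22,-16,0,0],[-22,-16,0,0],[-16,-14,0,0],[0,0,0,0],[0,0,0,0]]' 0.35
python3 -c "
from h import *
to(551.5,-237.7,60)"
```

```text
time: 18.45
tcp_pos: [549.8, -237.3, 139.1]
tool_rot: [-0.001, 0.719, 0.695, -0.0]
wrist_force: [-0.5, 0.5, -0.3]
grip_width: 61.3
tcp [ 549.8 -237.3  139.1] phi 88.09 F [-0.5  0.5 -0.3] w 61.3 t 18.4 q7 0.09
roll 0 then shift [-0.4  1.7 79.1]
```

```bash

python3 -m pendant '[[0,1.7,10,0],[0,0,25,0],[0,0,25,0],[0,0,19,0],[0,0,0,0]]'
python3 -c "
from h import *
to(551.5,-237.7,12)
c=cap('side'); zoom(c,'s14.png',300,220,140,120)"
```

```text
time: 18.95
tcp_pos: [551.1, -235.1, 57.5]
tool_rot: [-0.002, 0.718, 0.696, -0.001]
wrist_force: [0.5, 0.1, 0.8]
grip_width: 61.1
tcp [ 551.1 -235.1   57.5] phi 88.27 F [0.5 0.1 0.8] w 61.1 t 18.9 q7 0.04
roll 0 then shift [-2.6  0.5 45.5]
s14.png k 4.833333333333333
```

View pics/s14.png

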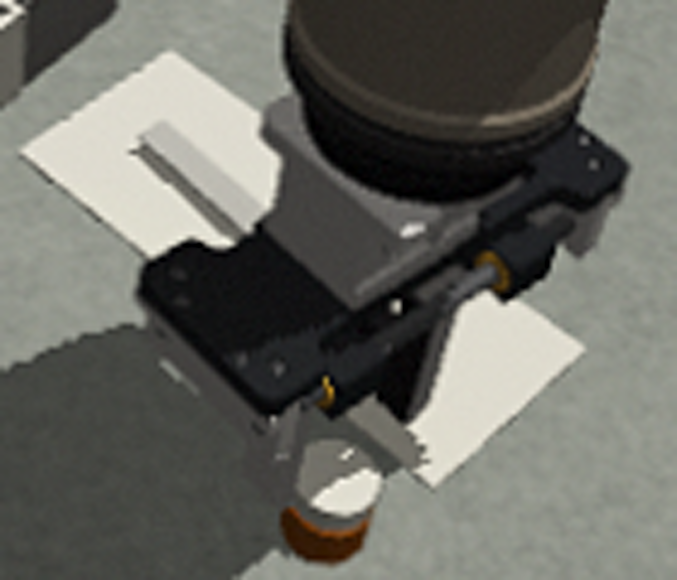

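```bash

python3 -m pendant '[[-2.6,0.5,5,0],[0,0,15,0],[0,0,15,0],[0,0,10.5,0],[0,0,0,0]]'
python3 -m pendant '[[0,0,0,0],[0,0,0,0],[0,0,0,0],[0,0,0,0],[0,0,0,0],[0,0,0,0]]' 1
python3 -m pendant '[[0,0,-10,0],[0,0,-25,0],[0,0,-30,0],[0,0,-30,-0.1],[0,0,-30,-0.12],[0,0,0,0]]'
python3 -c "
from h import *
to(*c2w([-50,-28,135])[0],101)
c=cap('side'); zoom(c,'s15.png',300,220,140,120)"
```

```text
time: 19.5
tcp_pos: [551.7, -239.0, 13.3]
tool_rot: [-0.001, 0.718, 0.696, -0.0]
wrist_force: [0.0, -0.3, -0.8]
grip_width: 60.8
time: 20.1
tcp_pos: [553.1, -239.6, 15.8]
tool_rot: [0.0, 0.718, 0.696, 0.0]
wrist_force: [-0.8, 0.1, 5.9]
grip_width: 35.6
time: 20.7
tcp_pos: [554.7, -240.1, 144.8]
tool_rot: [0.003, 0.636, 0.772, 0.001]
wrist_force: [-0.1, 0.4, -1.1]
grip_width: 35.3
tcp [ 554.7 -240.1  144.8] phi 101.0 F [-0.1  0.4 -1.1] w 35.3 t 20.7 q7 0.29
roll -0.0 then shift [296.6 -29.4   9.8]
s15.png k 4.833333333333333
```

View pics/s15.png

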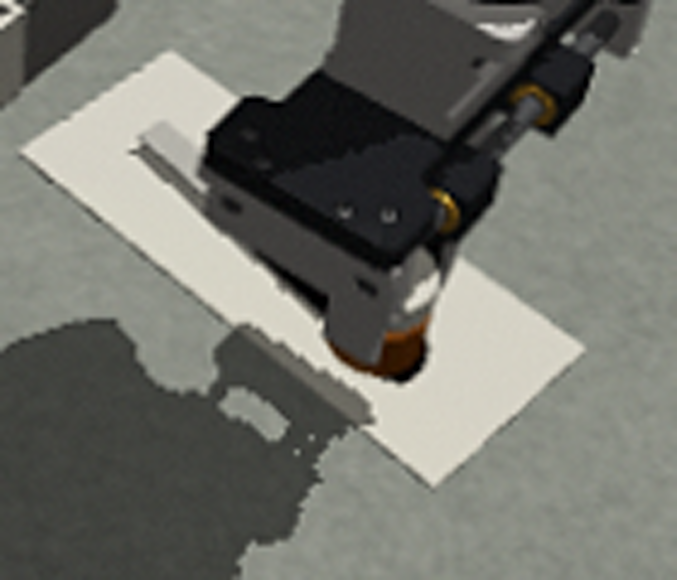

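```bash

python3 -m pendant '[[12,-2,0,0],[24,-3,0,0],[24,-3,0,0],[24,-3,0,0],[24,-3,0,0],[24,-3,0,0],[24,-3,0,0],[24,-3,0,0],[24,-2,0,0],[24,-2,0,0],[24,-2,0,0],[24,-1,0,0],[14,0,0,0],[0,0,0,0],[0,0,0,0]]'
python3 -c "
from h import *
to(*c2w([-50,-28,60])[0],101)
"
```

```text
time: 22.25
tcp_pos: [468.3, 39.9, 139.6]
tool_rot: [-0.0, 0.638, 0.77, -0.001]
wrist_force: [0.4, 0.3, -0.3]
grip_width: 35.5
tcp [468.3  39.9 139.6] phi 100.78 F [ 0.4  0.3 -0.3] w 35.5 t 22.2 q7 -0.2
roll -0.004 then shift [ 5.3  2.  79.6]
```

```bash

python3 -m pendant '[[5.3,2,10,0],[0,0,25,0],[0,0,25,0],[0,0,19,0],[0,0,0,0]]'
python3 -c "
from h import *
to(*c2w([-50,-28,22.5])[0],101)
c=cap('side'); zoom(c,'s16.png',180,140,180,140)"
```

```text
time: 22.75
tcp_pos: [468.2, 45.0, 58.6]
tool_rot: [-0.002, 0.638, 0.77, -0.001]
wrist_force: [-0.0, -0.2, -1.3]
grip_width: 35.7
tcp [468.2  45.   58.6] phi 100.73 F [-0.  -0.2 -1.3] w 35.7 t 22.8 q7 -0.33
roll -0.005 then shift [ 0.3  1.1 36.1]
s16.png k 4.142857142857143
```

View pics/s16.png

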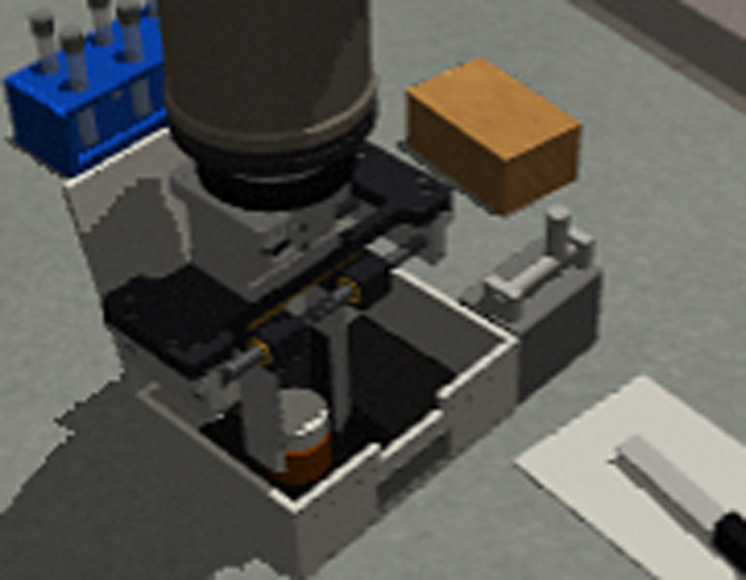

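```bash

python3 -m pendant '[[0,1,8,0],[0,0,10,0],[0,0,10,0],[0,0,7,0],[0,0,1,0],[0,0,0,0],[0,0,0,0]]'
python3 -c "
from h import *
to(*c2w([-50,-28,22.])[0],101)"
```

```text
time: 23.5
tcp_pos: [471.3, 45.7, 25.5]
tool_rot: [0.0, 0.638, 0.77, 0.0]
wrist_force: [-0.1, 0.2, -0.4]
grip_width: 35.4
tcp [471.3  45.7  25.5] phi 100.77 F [-0.1  0.2 -0.4] w 35.4 t 23.5 q7 -0.39
roll -0.004 then shift [ 0.2 -2.   3.5]
```

```bash

python3 -m pendant '[[0,0,1.5,0],[0,0,1,0],[0,0,0.7,0],[0,0,0,0]]'
python3 -m pendant '[[0,0,0,0],[0,0,0,0],[0,0,0,0],[0,0,0,0],[0,0,-5,0],[0,0,-15,0],[0,0,-25,0],[0,0,-30,0],[0,0,-30,0],[0,0,-20,0],[0,0,0,0]]' 0.5
python3 -c "
from h import *
to(535,-290,145,101)
c=cap('side'); zoom(c,'s17.png',180,140,260,240)
W=cloud(c); g=c['pixels'].astype(int)
m=(np.abs(W[...,2]-40)<4)&(W[...,0]>300)&(W[...,0]<800)&(W[...,1]<-190)&(g.min(-1)>110)
nl,L,st,ce=cv2.connectedComponentsWithStats(m.astype(np.uint8))
for i in range(1,nl):
    if st[i,4]>15: print(st[i],onplane(c,[ce[i]],40).round(1))
"
```

```text
time: 23.9
tcp_pos: [471.1, 45.5, 22.1]
tool_rot: [-0.0, 0.638, 0.77, -0.0]
wrist_force: [0.1, -0.5, -1.4]
grip_width: 35.5
time: 25.0
tcp_pos: [472.6, 45.7, 149.6]
tool_rot: [0.002, 0.638, 0.77, 0.001]
wrist_force: [1.1, -1.0, -0.7]
grip_width: 47.0
tcp [472.6  45.7 149.6] phi 100.75 F [ 1.1 -1.  -0.7] w 47.0 t 25.0 q7 -0.21
roll -0.004 then shift [-341.5   -2.8    4.6]
s17.png k 2.4166666666666665
[321 344  19  17 252] [[ 442.9 -245.2   40. ]]
[394 352  20  19 278] [[ 534.5 -337.6   40. ]]
```

View pics/s17.png

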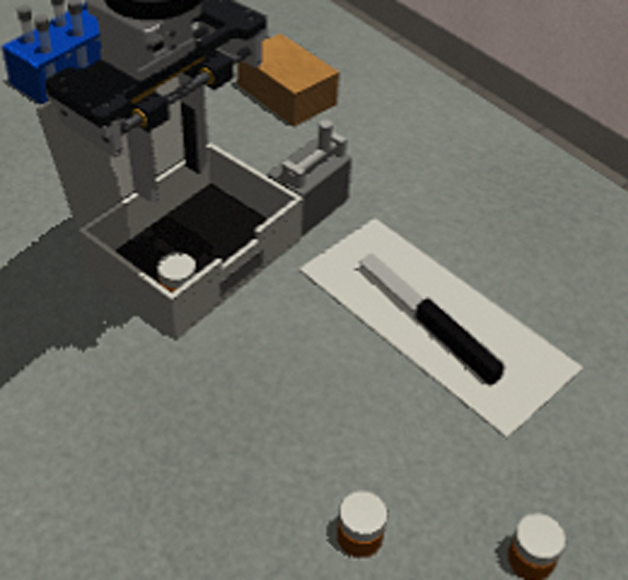

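```bash

python3 -m pendant '[[-12,0,0,0],[-24,-1,0,0],[-24,-1,0,0],[-24,-1,0,0],[-24,-1,0,0],[-24,-1,0,0],[-24,-1,0,0],[-24,-1,0,0],[-24,-1,0,0],[-24,-1,0,0],[-24,-1,0,0],[-24,0,0,0],[-24,0,0,0],[-24,0,0,0],[-24,0,0,0],[-24,0,0,0],[-16,0,0,0],[0,0,0,0],[0,0,0,0]]' 0.35
python3 -c "
from h import *
to(535,-337.5,60)"
```

```text
time: 26.95
tcp_pos: [533.3, -336.9, 146.2]
tool_rot: [-0.001, 0.638, 0.77, 0.0]
wrist_force: [0.5, 0.2, 0.1]
grip_width: 60.7
tcp [ 533.3 -336.9  146.2] phi 100.77 F [0.5 0.2 0.1] w 60.7 t 26.9 q7 0.46
roll 0 then shift [-0.9  1.5 86.2]
```

```bash

python3 -m pendant '[[-1,1.5,10,0],[0,0,25,0],[0,0,25,0],[0,0,24,0],[0,0,0,0]]'
python3 -c "
from h import *
to(535,-337.5,14)"
python3 -c "
from h import *
c=cap('side'); zoom(c,'s18.png',330,260,140,120)"
```

```text
time: 27.45
tcp_pos: [533.7, -336.1, 59.7]
tool_rot: [-0.003, 0.637, 0.771, -0.0]
wrist_force: [-0.2, 0.7, 0.0]
grip_width: 60.7
tcp [ 533.7 -336.1   59.7] phi 100.86 F [-0.2  0.7  0. ] w 60.7 t 27.4 q7 0.41
roll 0 then shift [-1.6  1.  45.7]
s18.png k 4.833333333333333
```

View pics/s18.png

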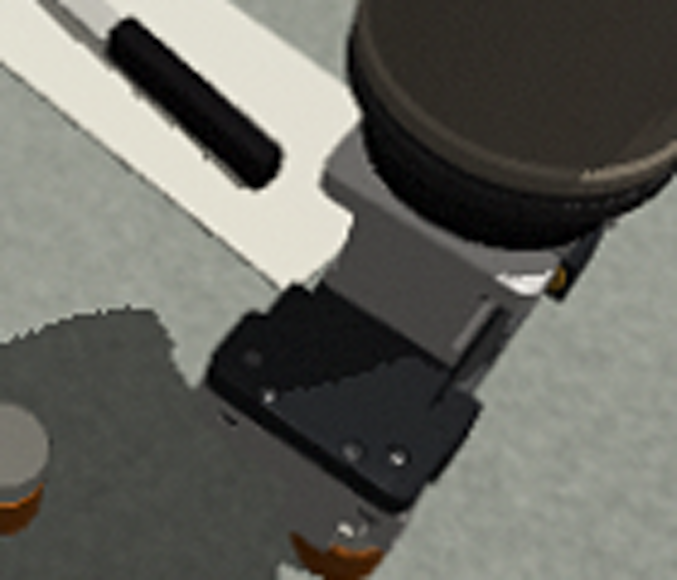

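```bash

python3 -m pendant '[[-1,1,5,0],[0,0,15,0],[0,0,15,0],[0,0,9,0],[0,0,0,0],[0,0,0,0]]'
python3 -m pendant '[[0,0,0,0],[0,0,0,0],[0,0,0,0],[0,0,0,0],[0,0,0,0],[0,0,0,0]]' 1
python3 -m pendant '[[0,0,-10,0],[0,0,-25,0],[0,0,-30,0],[0,0,-30,0],[0,0,-30,0],[0,0,0,0]]'
python3 -c "
from h import *
to(*c2w([0,25,140])[0],101)
c=cap('side'); zoom(c,'s19.png',330,260,140,120)"
```

```text
time: 28.1
tcp_pos: [536.6, -338.8, 18.9]
tool_rot: [-0.0, 0.638, 0.77, 0.0]
wrist_force: [-0.6, 0.3, 0.1]
grip_width: 60.9
time: 28.7
tcp_pos: [536.8, -339.1, 19.4]
tool_rot: [0.0, 0.638, 0.77, 0.0]
wrist_force: [-1.4, -1.1, 6.1]
grip_width: 35.2
time: 29.3
tcp_pos: [538.5, -339.8, 148.8]
tool_rot: [0.003, 0.638, 0.77, 0.0]
wrist_force: [1.3, 0.1, -1.2]
grip_width: 35.5
tcp [ 538.5 -339.8  148.8] phi 100.77 F [ 1.3  0.1 -1.2] w 35.5 t 29.3 q7 0.46
roll -0.004 then shift [444.4  55.6   8.8]
s19.png k 4.833333333333333
```

View pics/s19.png

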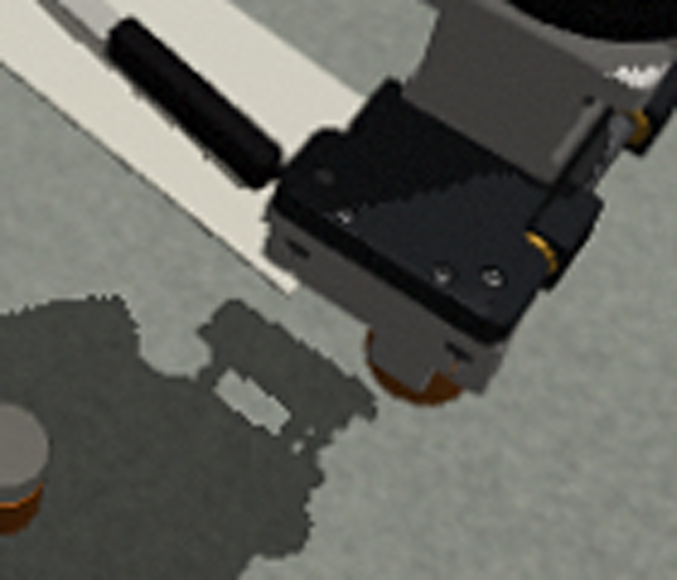

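```bash

python3 -m pendant '[[12,2,0,0],[24,3,0,0],[24,3,0,0],[24,3,0,0],[24,3,0,0],[24,3,0,0],[24,3,0,0],[24,3,0,0],[24,3,0,0],[24,3,0,0],[24,3,0,0],[24,3,0,0],[24,3,0,0],[24,3,0,0],[24,3,0,0],[24,3,0,0],[24,3,0,0],[24,3,0,0],[14,3,0,0],[0,0,0,0]]'
python3 -m pendant '[[0,0,0,0],[0,0,0,0]]'
python3 -c "
from h import *
to(*c2w([0,18,65])[0],101)"
```

```text
time: 31.35
tcp_pos: [509.1, 100.5, 143.2]
tool_rot: [-0.001, 0.636, 0.772, -0.0]
wrist_force: [0.1, -0.0, -0.7]
grip_width: 35.2
time: 31.55
tcp_pos: [510.1, 97.1, 143.6]
tool_rot: [-0.0, 0.638, 0.77, -0.0]
wrist_force: [0.4, 0.2, -0.9]
grip_width: 35.2
tcp [510.1  97.1 143.6] phi 100.72 F [ 0.4  0.2 -0.9] w 35.2 t 31.6 q7 -0.34
roll -0.005 then shift [ 3.1  0.1 78.6]
```

```bash

python3 -m pendant '[[3,0,10,0],[0,0,25,0],[0,0,25,0],[0,0,18,0],[0,0,0,0]]'
python3 -c "
from h import *
to(*c2w([0,18,25.5])[0],101)
c=cap('side'); zoom(c,'s20.png',180,140,180,140)"
```

```text
time: 32.05
tcp_pos: [508.2, 100.1, 63.5]
tool_rot: [-0.001, 0.638, 0.77, -0.002]
wrist_force: [-0.3, -0.0, -0.5]
grip_width: 35.1
tcp [508.2 100.1  63.5] phi 100.75 F [-0.3 -0.  -0.5] w 35.1 t 32.0 q7 -0.43
roll -0.004 then shift [-0.2  1.4 38. ]
s20.png k 4.142857142857143
```

View pics/s20.png

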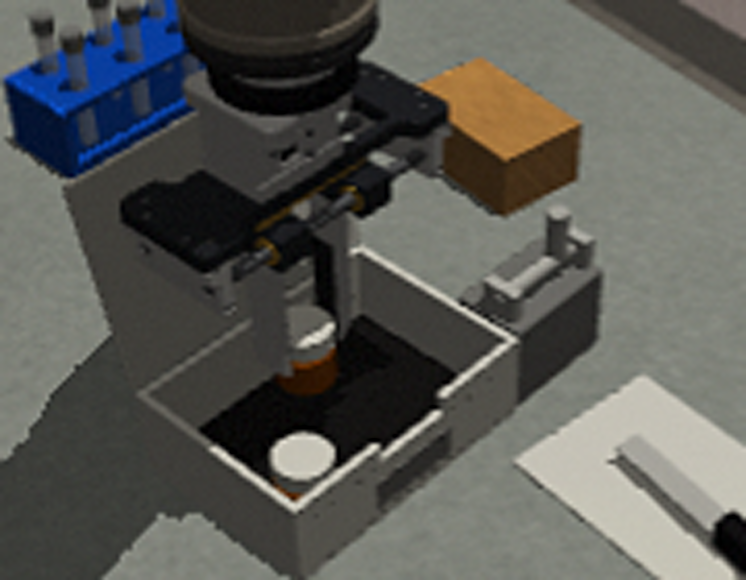

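```bash

python3 -m pendant '[[0,0,8,0],[0,0,10,0],[0,0,10,0],[0,0,7,0],[0,0,2,0],[0,0,0,0],[0,0,0,0]]'
python3 -c "
from h import *
to(*c2w([0,18,25.5])[0],101)"
```

```text
time: 32.8
tcp_pos: [510.1, 100.9, 29.3]
tool_rot: [0.0, 0.638, 0.77, 0.0]
wrist_force: [-0.3, 0.5, -0.9]
grip_width: 35.7
tcp [510.1 100.9  29.3] phi 100.77 F [-0.3  0.5 -0.9] w 35.7 t 32.8 q7 -0.48
roll -0.004 then shift [-0.6 -0.7  3.8]
```

```bash

python3 -m pendant '[[0,0,1.5,0],[0,0,1,0],[0,0,1,0],[0,0,0,0]]'
python3 -m pendant '[[0,0,0,0],[0,0,0,0],[0,0,0,0],[0,0,0,0],[0,0,-5,0],[0,0,-15,0],[0,0,-25,0],[0,0,-30,0],[0,0,-30,0],[0,0,-20,0],[0,0,0,0]]' 0.5
python3 -c "
from h import *
c=cap('side'); zoom(c,'s21.png',180,140,260,240)
W=cloud(c); g=c['pixels'].astype(int)
m=(np.abs(W[...,2]-40)<4)&(W[...,0]>300)&(W[...,0]<800)&(W[...,1]<-160)&(g.min(-1)>110)
nl,L,st,ce=cv2.connectedComponentsWithStats(m.astype(np.uint8))
for i in range(1,nl):
    if st[i,4]>15: print(st[i],onplane(c,[ce[i]],40).round(1))
to(443.3,-245.3,145)
"
```

```text
time: 33.2
tcp_pos: [509.9, 100.8, 25.6]
tool_rot: [-0.0, 0.638, 0.77, 0.0]
wrist_force: [-0.5, -0.1, -0.5]
grip_width: 35.5
time: 34.3
tcp_pos: [511.5, 101.3, 154.4]
tool_rot: [0.002, 0.638, 0.77, 0.002]
wrist_force: [-0.4, -0.4, 0.4]
grip_width: 47.2
s21.png k 2.4166666666666665
[321 344  19  17 255] [[ 443.  -245.2   40. ]]
tcp [510.7 100.9 152.6] phi 100.76 F [-0.2  0.   0.3] w 47.0 t 34.4 q7 -0.34
roll 0 then shift [-327.6 -130.9    7.6]
```

View pics/s21.png

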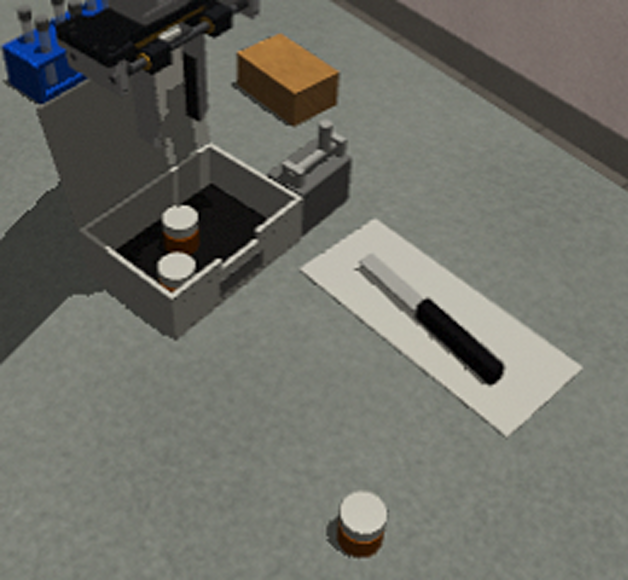

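```bash

python3 -m pendant '[[-10,-4,0,0],[-20,-8,0,0],[-22,-9,0,0],[-22,-9,0,0],[-22,-9,0,0],[-22,-9,0,0],[-22,-9,0,0],[-22,-9,0,0],[-22,-9,0,0],[-22,-9,0,0],[-22,-9,0,0],[-22,-9,0,0],[-22,-9,0,0],[-22,-9,0,0],[-22,-9,0,0],[-12,-2,0,0],[0,0,0,0],[0,0,0,0]]' 0.35
python3 -c "
from h import *
to(443.3,-245.3,60)
c=cap('side'); zoom(c,'s22.png',240,240,180,140)"
```

```text
time: 36.15
tcp_pos: [442.5, -245.1, 150.2]
tool_rot: [-0.0, 0.638, 0.77, 0.0]
wrist_force: [0.4, -0.1, -0.4]
grip_width: 60.8
tcp [ 442.5 -245.1  150.2] phi 100.78 F [ 0.4 -0.1 -0.4] w 60.8 t 36.1 q7 0.44
roll 0 then shift [-0.4  0.8 90.2]
s22.png k 4.142857142857143
```

View pics/s22.png

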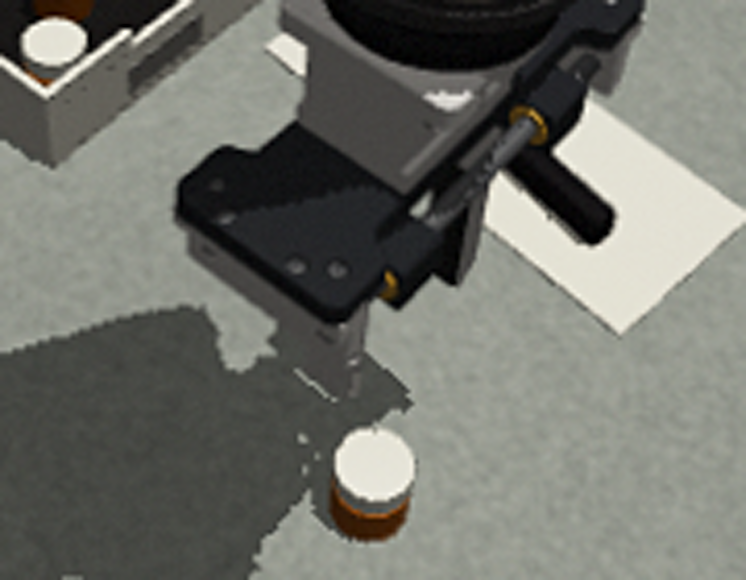

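```bash

python3 -m pendant '[[-0.5,1,10,0],[0,0,25,0],[0,0,25,0],[0,0,26,0],[0,0,3,0],[0,0,0,0]]'
python3 -c "
from h import *
to(443.3,-245.3,14)
c=cap('side'); zoom(c,'s23.png',240,240,180,140)"
```

```text
time: 36.8
tcp_pos: [443.5, -245.3, 61.2]
tool_rot: [-0.001, 0.637, 0.771, 0.0]
wrist_force: [1.0, 0.7, 0.2]
grip_width: 61.4
tcp [ 443.5 -245.3   61.2] phi 100.84 F [1.  0.7 0.2] w 61.4 t 36.8 q7 0.35
roll 0 then shift [ 0.  -0.2 47.2]
s23.png k 4.142857142857143
```

View pics/s23.png

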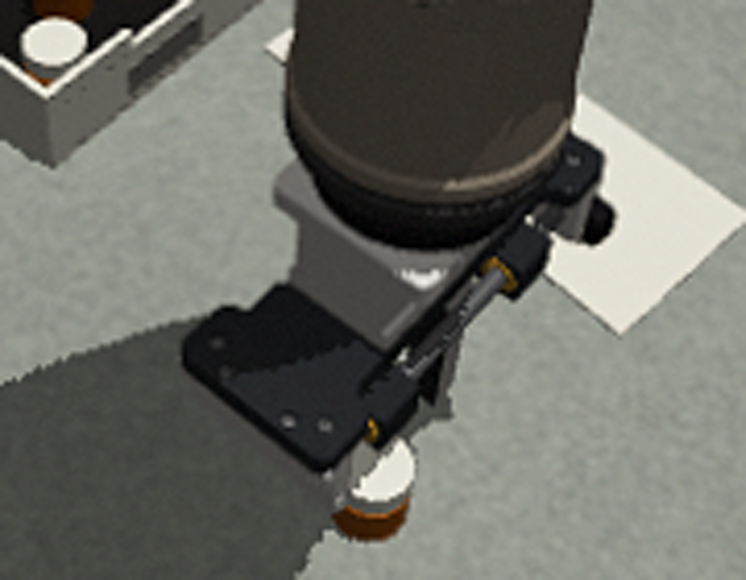

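```bash

python3 -m pendant '[[0,0,5,0],[0,0,15,0],[0,0,15,0],[0,0,11,0],[0,0,0,0],[0,0,0,0]]'
python3 -m pendant '[[0,0,0,0],[0,0,0,0],[0,0,0,0],[0,0,0,0],[0,0,0,0],[0,0,0,0]]' 1
python3 -m pendant '[[0,0,-10,0],[0,0,-25,0],[0,0,-30,0],[0,0,-30,0],[0,0,-35,0],[0,0,0,0]]'
python3 -c "
from h import *
to(*c2w([42,-28,145])[0],101)
c=cap('side'); zoom(c,'s24.png',240,240,180,140)"
```

```text
time: 37.45
tcp_pos: [443.9, -246.2, 16.0]
tool_rot: [0.0, 0.638, 0.77, 0.0]
wrist_force: [0.7, -0.1, 0.1]
grip_width: 61.3
time: 38.05
tcp_pos: [443.9, -246.3, 15.9]
tool_rot: [0.0, 0.638, 0.77, 0.0]
wrist_force: [-1.2, 0.4, 5.6]
grip_width: 35.2
time: 38.65
tcp_pos: [445.6, -247.0, 150.2]
tool_rot: [0.003, 0.638, 0.77, 0.001]
wrist_force: [-0.3, -0.0, -0.7]
grip_width: 35.4
tcp [ 445.6 -247.   150.2] phi 100.76 F [-0.3 -0.  -0.7] w 35.4 t 38.6 q7 0.43
roll -0.004 then shift [282.6 171.    5.2]
s24.png k 4.142857142857143
```

View pics/s24.png

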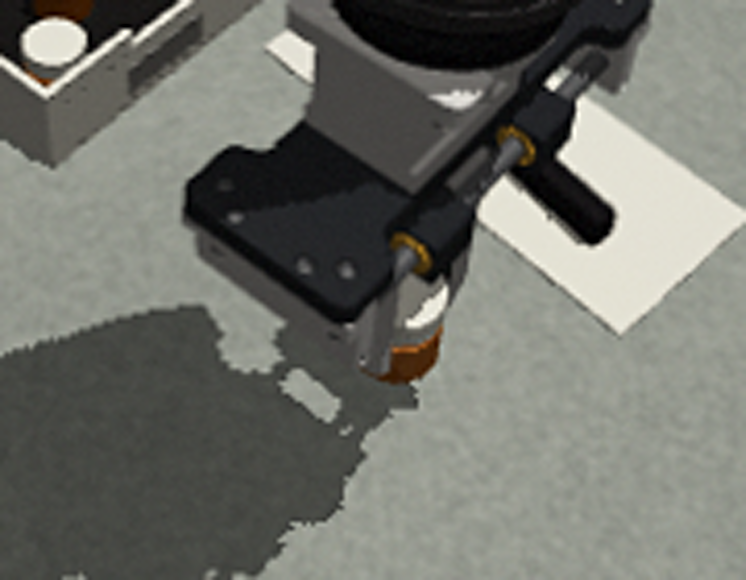

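```bash

python3 -m pendant '[[10,5,0,-0.004],[21,13,0,0],[21,13,0,0],[21,13,0,0],[21,13,0,0],[21,13,0,0],[21,13,0,0],[21,13,0,0],[21,13,0,0],[21,13,0,0],[21,13,0,0],[21,13,0,0],[21,13,0,0],[21,13,0,0],[10,7,0,0],[0,0,0,0],[0,0,0,0],[0,0,0,0]]'
python3 -c "
from h import *
to(*c2w([42,-28,62])[0],101)"
```

```text
time: 40.5
tcp_pos: [565.0, 74.6, 145.3]
tool_rot: [-0.0, 0.637, 0.771, -0.0]
wrist_force: [-0.5, -0.4, 0.2]
grip_width: 35.5
tcp [565.   74.6 145.3] phi 100.92 F [-0.5 -0.4  0.2] w 35.5 t 40.5 q7 -0.28
roll -0.001 then shift [-10.4  -7.5  83.3]
```

```bash

python3 -m pendant '[[-10.5,-7.5,10,0],[0,0,25,0],[0,0,25,0],[0,0,23,0],[0,0,0,0],[0,0,0,0]]'
python3 -c "
from h import *
to(*c2w([42,-28,22])[0],101)
c=cap('side'); zoom(c,'s25.png',180,140,180,140)"
```

```text
time: 41.1
tcp_pos: [559.7, 63.3, 62.7]
tool_rot: [-0.0, 0.636, 0.771, -0.0]
wrist_force: [-0.1, 0.7, 0.3]
grip_width: 35.7
tcp [559.7  63.3  62.7] phi 100.95 F [-0.1  0.7  0.3] w 35.7 t 41.1 q7 -0.34
roll -0.001 then shift [-0.2 -0.1 40.7]
s25.png k 4.142857142857143
```

View pics/s25.png

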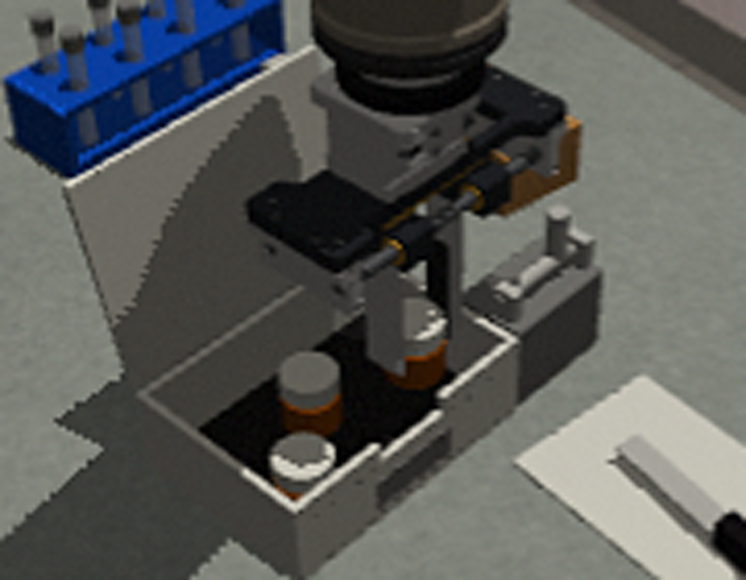

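```bash

python3 -m pendant '[[0,0,8,0],[0,0,10,0],[0,0,10,0],[0,0,8,0],[0,0,2,0],[0,0,0,0],[0,0,0,0]]'
python3 -c "
from h import *
to(*c2w([42,-28,22])[0],101)"
```

```text
time: 41.85
tcp_pos: [560.2, 64.3, 24.7]
tool_rot: [0.0, 0.636, 0.772, 0.0]
wrist_force: [-0.2, 0.7, -0.4]
grip_width: 35.5
tcp [560.2  64.3  24.7] phi 101.0 F [-0.2  0.7 -0.4] w 35.5 t 41.9 q7 -0.37
roll 0.0 then shift [-1.2 -0.9  2.7]
```

```bash

python3 -m pendant '[[0,0,1.5,0],[0,0,1,0],[0,0,0,0]]'
python3 -m pendant '[[0,0,0,0],[0,0,0,0],[0,0,0,0],[0,0,0,0],[0,0,-5,0],[0,0,-15,0],[0,0,-25,0],[0,0,-30,0],[0,0,-40,0],[0,0,-40,0],[0,0,-30,0],[0,0,-25,0],[0,0,0,0]]' 0.5
python3 -c "
from h import *
c=cap('side','s26.png'); cap('top','t26.png'); zoom(c,'s26z.png',180,140,180,140)
to(*c2w([0,150,240])[0],101)
"
```

```text
time: 42.15
tcp_pos: [560.1, 64.2, 22.1]
tool_rot: [0.0, 0.636, 0.772, 0.0]
wrist_force: [-0.1, 0.7, 0.5]
grip_width: 35.1
time: 43.45
tcp_pos: [561.5, 64.8, 236.8]
tool_rot: [0.002, 0.636, 0.772, 0.002]
wrist_force: [-0.4, 0.1, -1.0]
grip_width: 47.1
s26z.png k 4.142857142857143
tcp [560.1  64.2 233.2] phi 101.0 F [0.5 0.6 0.8] w 47.1 t 43.5 q7 -0.2
roll -0.0 then shift [176.9 -42.8  -6.8]
```

View pics/s26.png

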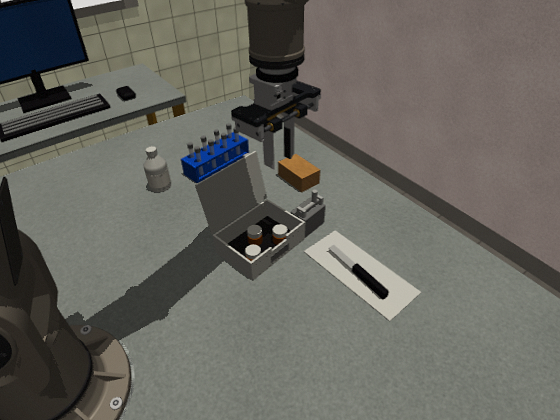

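View pics/t26.png

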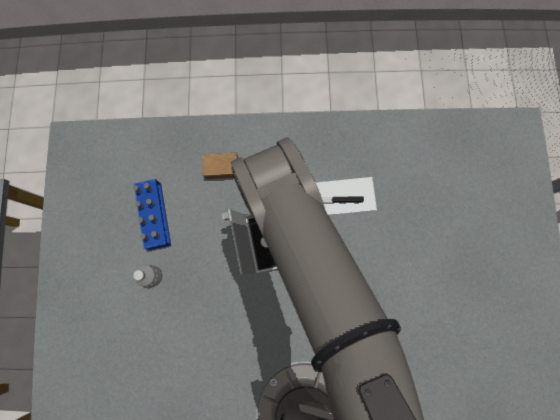

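```bash

python3 -m pendant '[[0,0,-10,0],[10,-3,0,0],[18,-5,0,0],[18,-5,0,0],[18,-5,0,0],[18,-5,0,0],[18,-5,0,0],[18,-5,0,0],[18,-5,0,0],[18,-5,0,0],[9,0,0,0],[0,0,0,0],[0,0,0,0]]' 1
python3 -c "
from h import *
to(*c2w([0,135,165])[0],101)
c=cap('side','s27.png')
"
```

```text
time: 44.85
tcp_pos: [486.9, 215.6, 241.9]
tool_rot: [-0.0, 0.636, 0.772, -0.0]
wrist_force: [0.7, 1.1, 0.1]
grip_width: 0.2
tcp [486.9 215.6 241.9] phi 101.0 F [0.7 1.1 0.1] w 0.2 t 44.9 q7 -0.5
roll -0.0 then shift [-0.6  0.2 76.9]
```

View pics/s27.png

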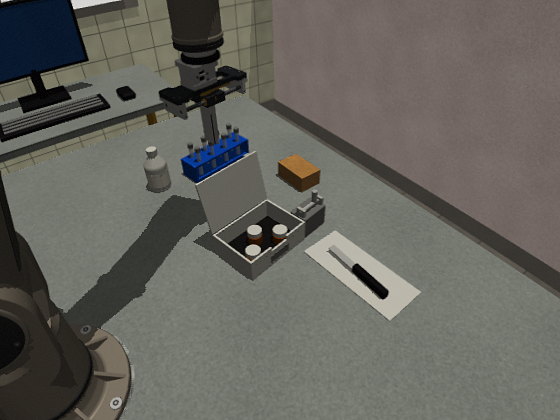

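View pics/s26z.png

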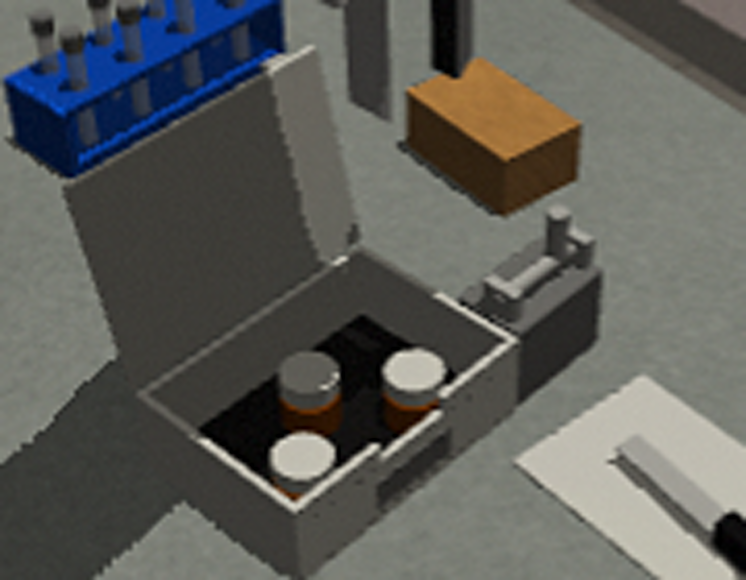

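Jars stand upright in the case, lid still wide open. Lower behind the lid.

```bash

python3 -m pendant '[[0,0,10,0],[0,0,20,0],[0,0,25,0],[0,0,20,0],[0,0,2,0],[0,0,0,0],[0,0,0,0]]'
python3 -m pendant '[[-8,0,0,0],[-10,0,0,0],[-10,0,0,0],[-10,0,0,0],[-10,0,0,0],[-10,0,0,0],[0,0,0,0]]'
python3 -c "
from h import *
to(*c2w([0,77,166])[0],101)
c=cap('side'); zoom(c,'s28.png',150,80,200,150); c=cap('top'); zoom(c,'t28.png',190,140,130,110)
"
```

```text
time: 45.6
tcp_pos: [487.3, 216.2, 165.9]
tool_rot: [0.0, 0.636, 0.772, 0.0]
wrist_force: [-0.0, -0.2, -0.4]
grip_width: 0.4
time: 46.3
tcp_pos: [498.2, 157.3, 165.0]
tool_rot: [0.0, 0.637, 0.771, -0.0]
wrist_force: [0.0, 0.4, 1.2]
grip_width: 0.2
tcp [498.2 157.3 165. ] phi 100.88 F [0.  0.4 1.2] w 0.2 t 46.3 q7 -0.45
roll -0.002 then shift [ 0.8  0.2 -1. ]
s28.png k 3.8666666666666667
t28.png k 5.2727272727272725
```

View pics/s28.png

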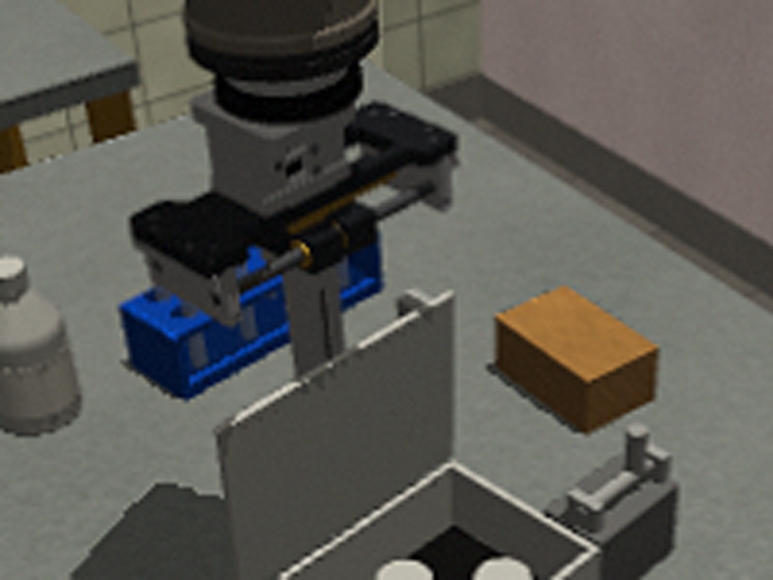

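View pics/t28.png

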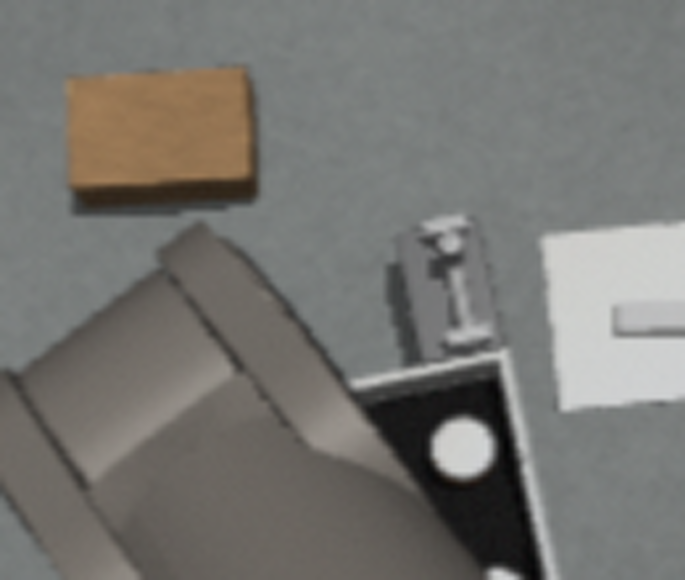

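```bash

python3 -m pendant '[[-9,0,0.5,0],[-9,0,0.5,0],[-10,0,2,0],[-10,0,3,0],[-9.5,0,4,0],[-9.5,0,5,0],[-8.8,0,6,0],[-8.2,0,6.6,0],[0,0,0,0]]'
python3 -c "
from h import *
to(*c2w([0,3,138.4])[0],101)"
python3 -m pendant '[[-7.5,0,7.5,0],[-6.5,0,8,0],[-6,0,9,0],[-4.5,0,9,0],[0,0,0,0]]'
python3 -c "
from h import *
to(*c2w([0,-21.5,104.7])[0],101)
c=cap('side'); zoom(c,'s29.png',150,80,200,150); c=cap('top'); zoom(c,'t29.png',190,140,130,110)
"
```

```text
time: 47.3
tcp_pos: [511.7, 84.9, 136.4]
tool_rot: [-0.0, 0.637, 0.771, -0.001]
wrist_force: [-0.2, 0.7, 0.9]
grip_width: 0.2
tcp [511.7  84.9 136.4] phi 100.91 F [-0.2  0.7  0.9] w 0.2 t 47.3 q7 -0.32
roll -0.001 then shift [ 0.4  0.8 -2. ]
time: 47.8
tcp_pos: [516.0, 61.5, 102.5]
tool_rot: [-0.001, 0.636, 0.771, -0.001]
wrist_force: [-0.0, -0.2, -0.5]
grip_width: 0.6
tcp [516.   61.5 102.5] phi 100.95 F [-0.  -0.2 -0.5] w 0.6 t 47.8 q7 -0.31
roll -0.001 then shift [-0.3  1.1 -2.2]
s29.png k 3.8666666666666667
t29.png k 5.2727272727272725
```

View pics/s29.png

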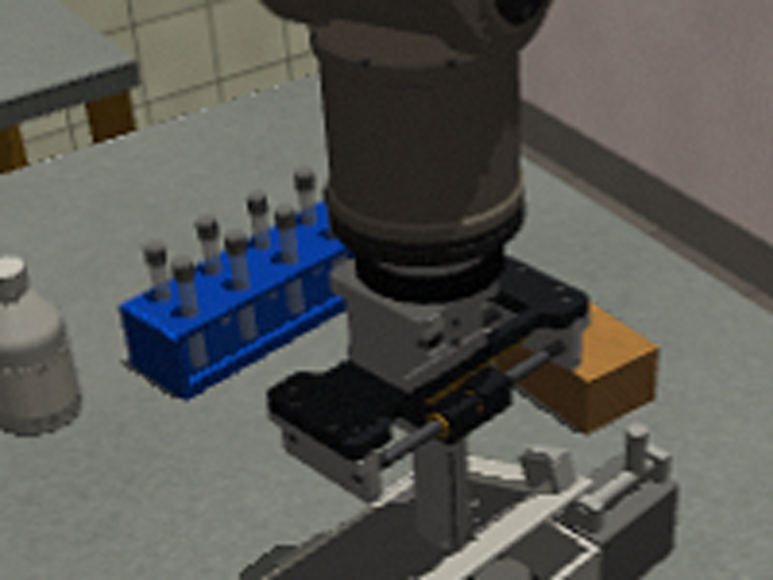

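```bash

python3 -m pendant '[[-3.5,0,9,0],[-3,0,9,0],[-2,0,9,0],[-1,0,6,0],[0,0,2,0],[0,0,0,0]]'
python3 -m pendant '[[0,0,2,0],[0,0,2,0],[0,0,0,0]]'
python3 -c "
from h import *
to(*c2w([0,-31,64])[0],101)
c=cap('side'); zoom(c,'s30.png',180,120,200,150)
"
```

```text
time: 48.5
tcp_pos: [518.2, 53.2, 68.6]
tool_rot: [-0.0, 0.636, 0.772, -0.0]
wrist_force: [-0.4, 0.3, 0.2]
grip_width: 0.6
time: 48.8
tcp_pos: [518.5, 53.1, 65.0]
tool_rot: [0.0, 0.636, 0.772, 0.0]
wrist_force: [-0.4, 0.8, 0.7]
grip_width: 0.6
tcp [518.5  53.1  65. ] phi 101.0 F [-0.4  0.8  0.7] w 0.6 t 48.8 q7 -0.33
roll 0.0 then shift [-1.1  0.3  1. ]
s30.png k 3.8666666666666667
```

View pics/s30.png

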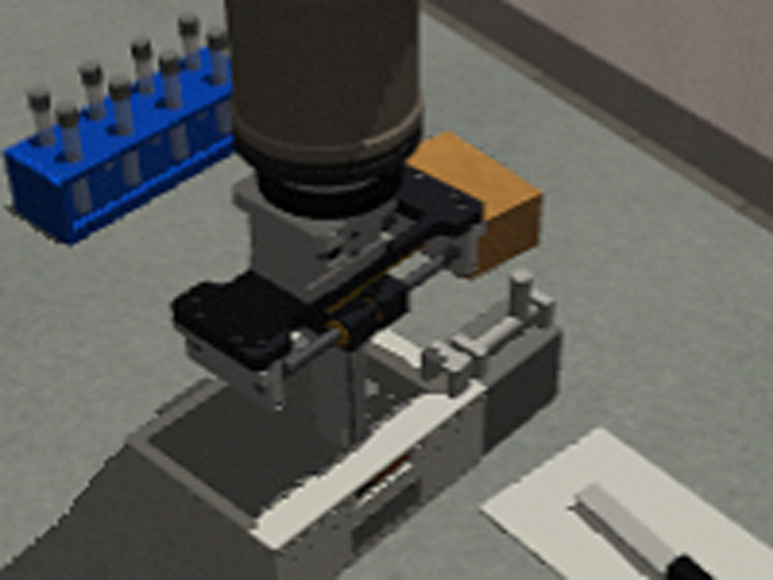

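Press on in small steps until the force shows the lid on its seat.

```bash

python3 -m pendant '[[0,0,1,0],[0,0,1,0],[0,0,0,0]]'
python3 -m pendant '[[0,0,1,0],[0,0,1,0],[0,0,0,0]]'
python3 -m pendant '[[0,0,1,0],[0,0,1,0],[0,0,0,0],[0,0,0,0]]'
```

```text
time: 49.15
tcp_pos: [518.7, 53.1, 64.0]
tool_rot: [0.0, 0.636, 0.772, -0.0]
wrist_force: [-6.7, -3.1, 21.2]
grip_width: 0.9
time: 49.45
tcp_pos: [518.9, 53.2, 63.4]
tool_rot: [0.001, 0.636, 0.772, -0.0]
wrist_force: [-17.2, -3.7, 53.3]
grip_width: 0.6
time: 49.85
tcp_pos: [519.1, 53.2, 62.8]
tool_rot: [0.002, 0.636, 0.772, -0.0]
wrist_force: [-27.5, -6.2, 85.2]
grip_width: 0.4
```

```bash

python3 -m pendant '[[0,0,-6,0],[0,0,-10,0],[0,0,-25,0],[0,0,-30,0],[0,0,-30,0],[0,0,0,0]]'
python3 - <<'E'
from h import *
c=cap('side'); zoom(c,'s31.png',180,140,180,140)
t=cap('top'); zoom(t,'t31.png',230,160,90,110)
to(*c2w([180,-40,150])[0],101)
for n,c in(('s',c),('t',t)):
    W=cloud(c)
    m=(W[...,2]>98)&(W[...,2]<116)&(np.abs(W[...,0]-665)<25)&(np.abs(W[...,1]-67)<25); print(n,'knob',m.sum(),W[m].mean(0))
E
```

```text
time: 50.45
tcp_pos: [520.3, 53.5, 163.7]
tool_rot: [0.002, 0.636, 0.772, 0.002]
wrist_force: [0.3, -0.5, 0.4]
grip_width: 0.1
s31.png k 4.142857142857143
t31.png k 5.2727272727272725
tcp [518.7  52.9 160.5] phi 100.97 F [-0.1 -0.1 -0.6] w 0.2 t 50.5 q7 -0.23
roll -0.0 then shift [ -9.8 180.   10.5]
s knob 33 [665.18649835  67.60513571 104.05607334]
t knob 0 [nan nan nan]<stdin>:7: RuntimeWarning: Mean of empty slice.
  ret = um.true_divide(
```

View pics/s31.png

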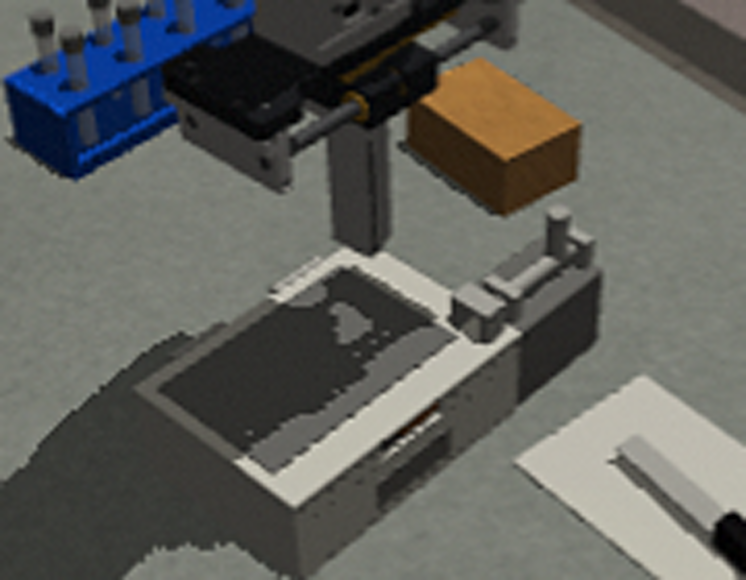

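View pics/t31.png

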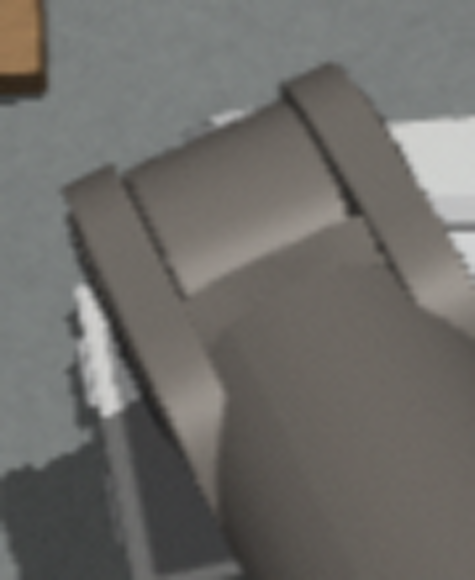

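```bash

python3 -m pendant '[[-2,12,0,0],[-2,22,0,0],[-2,22,0,0],[-2,22,0,0],[-2,22,0,0],[-2,22,0,0],[-1,22,0,0],[0,22,0,0],[0,17,0,0],[0,0,0,0],[0,0,0,0]]' 1
python3 -c "
from h import *
YY=np.radians(11)
k=np.array([665.3,67.8]); d=np.array([np.cos(YY),np.sin(YY)])
to(*(k+d*40),90,101)
c=cap('side'); zoom(c,'s32.png',240,120,150,120)
"
```

```text
time: 51.65
tcp_pos: [700.2, 75.4, 158.3]
tool_rot: [-0.001, 0.636, 0.772, -0.001]
wrist_force: [-0.7, -0.2, 1.9]
grip_width: 0.4
tcp [700.2  75.4 158.3] phi 101.01 F [-0.7 -0.2  1.9] w 0.4 t 51.6 q7 -0.26
roll 0.0 then shift [-0.8  4.3 68.3]
s32.png k 4.833333333333333
```

View pics/s32.png

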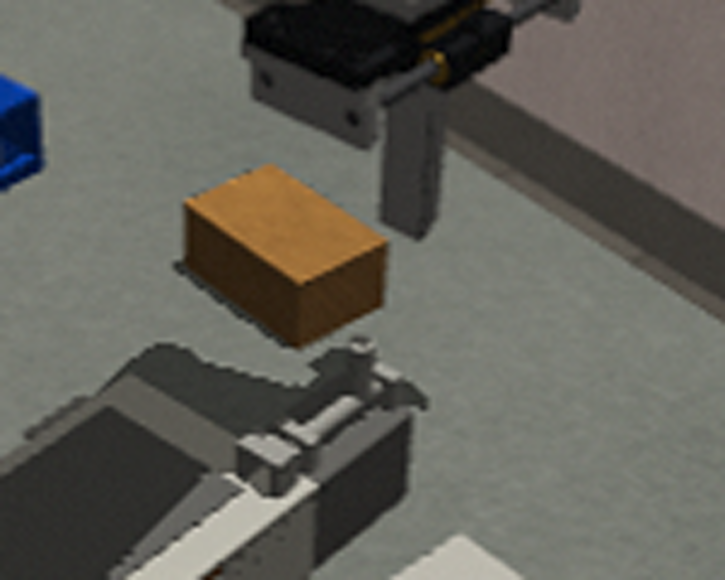

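```bash

python3 -m pendant '[[-1,4,10,0],[0,0,18,0],[0,0,20,0],[0,0,16,0],[0,0,3,0],[0,0,0,0],[0,0,0,0]]'
python3 -c "
from h import *
YY=np.radians(11)
k=np.array([665.3,67.8]); d=np.array([np.cos(YY),np.sin(YY)])
to(*(k+d*20),90,101)
c=cap('side'); zoom(c,'s33.png',240,120,150,120)
"
```

```text
time: 52.4
tcp_pos: [705.1, 75.2, 93.7]
tool_rot: [0.0, 0.636, 0.772, 0.0]
wrist_force: [-0.3, -0.5, -0.2]
grip_width: 0.3
tcp [705.1  75.2  93.7] phi 101.0 F [-0.3 -0.5 -0.2] w 0.3 t 52.4 q7 -0.29
roll -0.0 then shift [  0.4 -20.5   3.7]
s33.png k 4.833333333333333
```

View pics/s33.png

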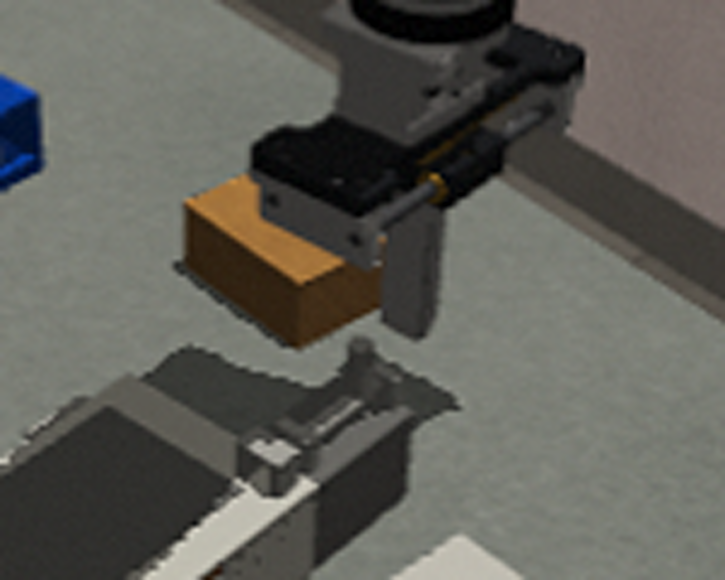

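```bash

python3 -m pendant '[[0,-5,2,0],[0,-6,0.5,0],[0,-6,0,0],[0,-4,0,0],[0,-4,0,0],[0,0,0,0]]'
python3 -m pendant '[[0,-5,0,0],[0,-5,0,0],[0,-5,0,0],[0,-5,0,0],[0,0,0,0]]'
python3 -c "
from h import *
YY=np.radians(11)
k=np.array([665.3,67.8]); d=np.array([np.cos(YY),np.sin(YY)])
to(*(k-d*16.5),91,101)
c=cap('side'); zoom(c,'s34.png',240,120,150,120)
"
```

```text
time: 53.05
tcp_pos: [679.7, 70.1, 90.7]
tool_rot: [0.0, 0.636, 0.772, -0.0]
wrist_force: [-0.3, -0.3, -0.5]
grip_width: 0.5
time: 53.55
tcp_pos: [659.7, 66.2, 90.5]
tool_rot: [-0.0, 0.636, 0.772, -0.0]
wrist_force: [-0.4, 0.1, 0.5]
grip_width: 0.7
tcp [659.7  66.2  90.5] phi 101.0 F [-0.4  0.1  0.5] w 0.7 t 53.5 q7 -0.3
roll 0.0 then shift [  0.5 -10.7  -0.5]
s34.png k 4.833333333333333
```

View pics/s34.png

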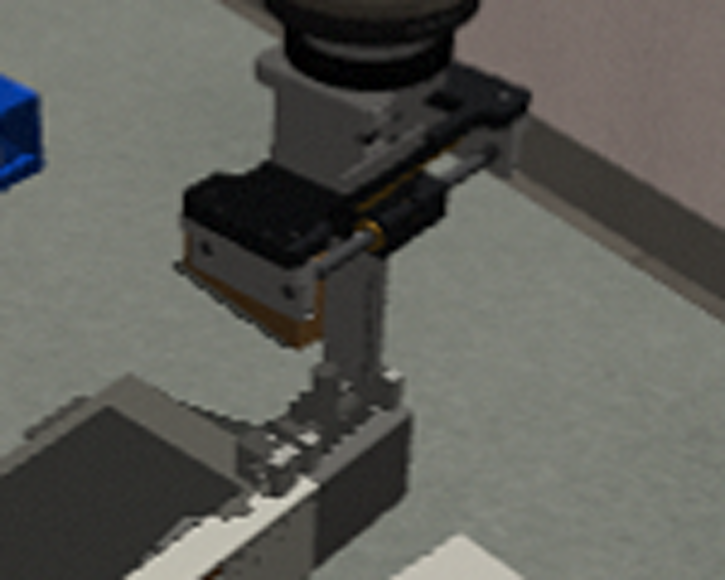

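```bash

python3 -m pendant '[[0,-4,0,0],[0,-4,0,0],[0,0,0,0]]'
python3 -m pendant '[[0,-2,0,0],[0,0,0,0]]'
```

```text
time: 53.9
tcp_pos: [652.8, 64.9, 90.6]
tool_rot: [0.0, 0.636, 0.772, 0.001]
wrist_force: [4.7, 1.1, -1.7]
grip_width: 0.4
time: 54.1
tcp_pos: [652.5, 64.9, 90.9]
tool_rot: [0.001, 0.636, 0.772, 0.002]
wrist_force: [14.2, 1.6, -7.2]
grip_width: 0.6
```

```bash

python3 -m pendant '[[0,-2,0,0],[0,0,0,0]]'
```

```text
time: 54.3
tcp_pos: [652.2, 64.8, 91.2]
tool_rot: [0.002, 0.636, 0.772, 0.003]
wrist_force: [24.0, 4.9, -14.1]
grip_width: 0.4
```

```bash

python3 -m pendant '[[0,6,0,0],[0,15,0,0],[0,15,0,0],[0,0,-15,0],[0,0,-30,0],[0,15,-30,0],[0,20,-20,0],[0,20,0,0],[0,0,0,0]]'
python3 - <<'E'
from h import *
c=cap('side'); zoom(c,'s35.png',240,150,120,100)
t=cap('top'); zoom(t,'t35.png',230,160,90,110)
to(652,65,90)
for n,c in(('s',c),('t',t)):
    W=cloud(c)
    m=(W[...,2]>98)&(W[...,2]<116)&(np.abs(W[...,0]-645)<45)&(np.abs(W[...,1]-67)<25); print(n,'knob',m.sum(),W[m].mean(0) if m.any() else '')
    m=(np.abs(W[...,2]-64)<8)&(np.abs(W[...,0]-513)<70)&(np.abs(W[...,1]-82)<40); P=W[m]; A=np.c_[P[:,:2]-C0,np.ones(len(P))]; print('lid plane',np.linalg.lstsq(A,P[:,2],rcond=None)[0])
E
```

```text
time: 55.2
tcp_pos: [739.0, 81.9, 186.8]
tool_rot: [0.0, 0.636, 0.772, 0.001]
wrist_force: [-1.4, 0.3, -1.0]
grip_width: 0.3
s35.png k 5.8
t35.png k 5.2727272727272725
tcp [737.2  81.6 185.7] phi 101.02 F [-0.2  0.2 -0.1] w 0.5 t 55.3 q7 -0.25
roll 0 then shift [ -0.  -86.8  95.7]
s knob 34 [631.10012591  60.79566036 104.71590007]
lid plane [-2.51958154e-03  4.00720060e-03  6.33237743e+01]
t knob 21 [632.10194488  62.44893621 107.57117167]
lid plane [-3.97185883e-03  5.50990498e-03  6.55747646e+01]
```

View pics/s35.png

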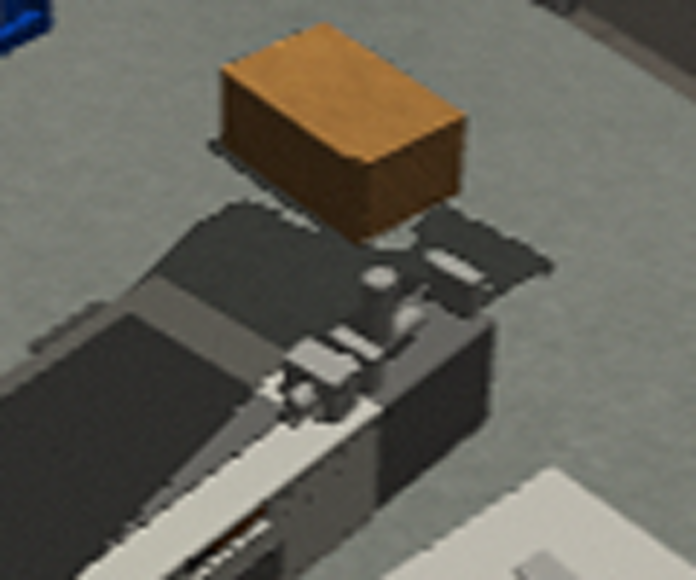

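View pics/t35.png

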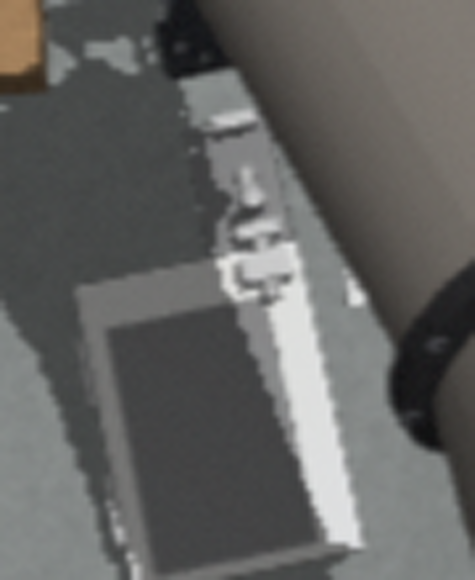

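```bash

python3 -m pendant '[[0,-10,10,0],[0,-20,15,0],[0,-15,20,0],[0,-10,20,0],[0,-5,16,0],[0,0,4,0],[0,0,0,0],[0,0,0,0]]'
python3 -c "
from h import *
to(652,65,98,101)
"
```

```text
time: 56.1
tcp_pos: [679.6, 70.2, 101.5]
tool_rot: [0.0, 0.636, 0.772, 0.0]
wrist_force: [-0.3, 0.4, 0.6]
grip_width: 0.6
tcp [679.6  70.2 101.5] phi 100.99 F [-0.3  0.4  0.6] w 0.6 t 56.1 q7 -0.29
roll -0.0 then shift [  0.1 -28.1   3.5]
```

```bash

python3 -m pendant '[[0,-8,2,0],[0,-8,1.5,0],[0,-6,0,0],[0,-3,0,0],[0,0,0,0]]'
python3 -m pendant '[[0,-2,0,0],[0,0,0,0]]'
```

```text
time: 56.6
tcp_pos: [654.3, 65.1, 97.3]
tool_rot: [0.0, 0.636, 0.772, 0.0]
wrist_force: [-0.5, -0.4, -0.1]
grip_width: 0.3
time: 56.8
tcp_pos: [652.9, 64.9, 97.2]
tool_rot: [0.0, 0.636, 0.772, 0.0]
wrist_force: [-0.2, -0.5, -0.4]
grip_width: 0.6
```

```bash

python3 -m pendant '[[0,-2,0,0],[0,0,0,0]]'
```

```text
time: 57.0
tcp_pos: [652.3, 64.8, 97.5]
tool_rot: [0.001, 0.636, 0.772, 0.001]
wrist_force: [8.6, 1.2, -2.9]
grip_width: 0.2
```

```bash

python3 -m pendant '[[0,-2,0,0],[0,0,0,0]]'
```

```text
time: 57.2
tcp_pos: [651.8, 64.8, 97.9]
tool_rot: [0.002, 0.636, 0.772, 0.003]
wrist_force: [16.8, 3.0, -7.2]
grip_width: 0.4
```

```bash

python3 -m pendant '[[0,6,0,0],[0,15,0,0],[0,15,0,0],[0,0,-20,0],[0,0,-30,0],[-10,0,-30,0],[-20,0,-20,0],[-22,0,0,0],[-22,0,0,0],[-22,0,0,0],[-22,0,0,0],[-22,0,0,0],[-22,0,0,0],[-22,0,0,0],[-22,0,0,0],[-22,0,0,0],[-22,0,0,0],[0,0,0,0]]'
python3 - <<'E'
from h import *
c=cap('side','s36f.png'); zoom(c,'s36.png',200,160,200,150,c2w([[58,-40,73]]))
t=cap('top','t36.png')
W=cloud(c)
m=(W[...,2]>98)&(W[...,2]<116)&(np.abs(W[...,0]-645)<45)&(np.abs(W[...,1]-67)<25); print('knob',m.sum(),W[m].mean(0))
m=(np.abs(W[...,2]-64)<8)&(np.abs(W[...,0]-513)<70)&(np.abs(W[...,1]-82)<40); P=W[m]; A=np.c_[P[:,:2]-C0,np.ones(len(P))]; print('lid plane',np.linalg.lstsq(A,P[:,2],rcond=None)[0])
to(652,65,90)
E
```

```text
time: 59.0
tcp_pos: [731.6, -178.8, 196.3]
tool_rot: [0.0, 0.638, 0.77, -0.001]
wrist_force: [-0.1, -0.0, 0.7]
grip_width: 0.8
s36.png k 3.8666666666666667
knob 33 [631.20889512  60.44814439 105.10423082]
lid plane [-2.16731129e-03  4.50959182e-03  6.33626986e+01]
tcp [ 731.7 -174.8  196.6] phi 100.95 F [0.5 0.3 0.3] w 0.4 t 59.1 q7 0.12
roll 0 then shift [250.5 -32.7 106.6]
```

View pics/s36.png

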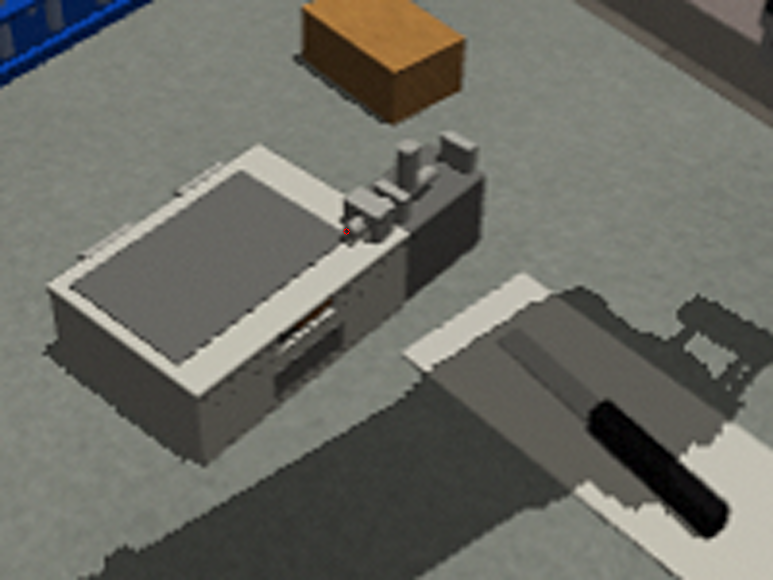

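View pics/t36.png

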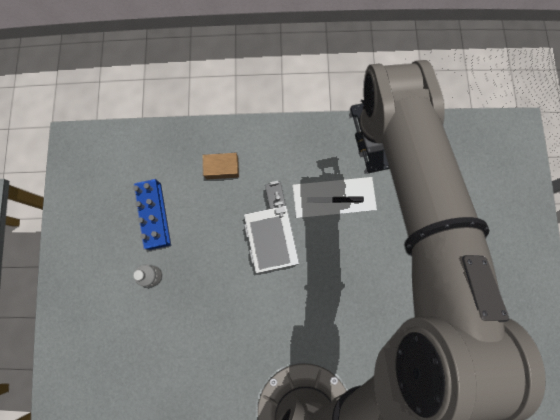

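View pics/s36f.png

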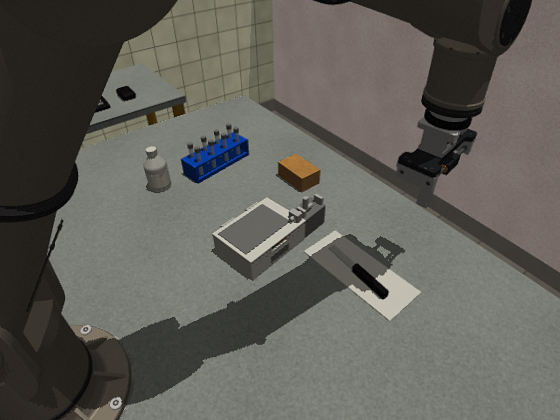

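```bash
python3 -m pendant '[[0,0,0,0],[0,0,0,0],[0,0,0,0]]' >/dev/null; python3 -c "
from workcell import ctrl
print(ctrl.close_job())"
```

```text
the job is handed in; nothing more can be done
None
```

I handed the job in at about 59 s. The lid was prised open with the blade at the notch, and all three jars on the bench now stand upright in the case. The opener is back flat on its mat, the lid is shut, and the bolt was pushed home last.

**Last checks:**
- **Lid:** it reads level, with its top at 63–65 mm; shut is 64 mm.
- **Bolt:** it met a hard stop at the same place when pushed at two different heights. Its tip shows past the keeper at the spot expected for fully home. The knob travel I measured was 34–35 mm against the nominal 36 mm. I put the gap down to depth-image error, since the stop was firm.
- **Bench:** the last pictures show no jar left on the bench, the opener on its mat, and the bottle, rack and carton where they started.

**Hard press on the lid:** I sent the last three seating steps together, and the wrist force rose to about 88 N. That is under the 120 N wrist limit. The fingertips were pressing, not the arm or gripper body, and I backed off at once. If fingertip contact counts toward the 40 N limit, that press went over it.

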